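Hold a slide flush on the tilted reading stage

ROBOT

A 6-joint arm with a two-finger parallel gripper is mounted at the origin on the work surface. World frame = base frame: x ahead of the robot, y to its left, z up, the work surface at z = 0. Lengths are in m, angles in rad, forces in N, time in s.
With the tool pointing down it reaches from about 0.3 to 1 m from the base axis. Payload 5.1 kg.
Tool frame: the origin (TCP) lies at the very end of the fingers, on their centre line; the grasp point (between the pads) lies 19 mm behind it; x points along the fingers, y is the direction in which the jaws open and shut, and the axes are right-handed (so a half turn about x gives the same grasp; the last joint's range is limited). The gripper opens to 95 mm and grips with 3 to 60 N. Pads are 20 mm wide; open, the fingers measure 119 mm over their backs; the gripper's body (75 mm by 180 mm) begins 59 mm behind the grasp point.
Start: joints at [-1.235, 0.124, 1.65, -0, 1.367, -0.083], TCP at [0.264, -0.594, 0.215] pointing down, gripper open.
Joint ranges: [-2.61, 2.61], [-1.02, 2.33], [0.03, 2.71], [-1.35, 4.49], [0.32, 2.68], [-2.91, 2.91]. Speed limits (rad/s): [2.57, 2.57, 3.14, 3.14, 3.14, 3.14].

INTERFACE

Orientations are given as a rotation vector (axis times angle).
In Python, from rig import ctrl gives the robot as it stands.
- The arm moves only by the shell command python3 -m jog 'ROWS' [FORCE]. ROWS is JSON, one flat list of numbers, 5 for each row, row after row: the shift along the tool's x, y, z in m, then the turn about the tool's x in degrees, then the gripper command: -1 is fully open, 1 is shut, values between are in proportion. In form: [x, y, z, turn, grip, x, y, z, turn, grip, ...]. A call has 1 to 20 rows; each row is the pose to reach, as a shift and turn from the pose measured when the call began, along the tool's axes at that moment; what a row does not reach only later rows make up. A row lasts 1/10 s, in which the tool goes at most 50 mm and 8.59 degrees, less where a joint would pass 70% of its speed; a pose out of reach is approached as far as the arm can. A call with a gripper value outside its range is refused whole. The fingers move at their own pace and stop on an object; FORCE is the grip in N (left out, the last holds). Time passes only in rows, so rows that repeat a pose let the fingers close. It gives the time, the measured TCP pose, the force and the opening at its end, in the units of the state.
- ctrl.observe(): the state, without advancing time (a new reading comes with each control period).
- ctrl.camera(name): name is "side" or "top"; returns the picture (480x640x3 uint8, red, green, blue); there is no depth.
- ctrl.camera_info(name): a dict with "K" (3x3 intrinsics, pixels), "position" and "orientation" of the camera in the world. Camera axes: x right, y up, looking along -z (the intrinsics and any distortion apply to the point x, -y, -z); pixel columns grow to the right and rows downward; lengths in m; the calibration is good to about 2 mm. A picture is of the moment at which its call begins. camera_info takes no time and is no camera call.
- ctrl.finish_job(): hands the job in, once; it reports no verdict.
The state is a dict: "clock": time; "joints": joint angles; "qd": joint speeds; "joint_torque": joint torques, N m; "eef_pos": TCP position; "ee_rot": TCP orientation; "contact_force": force on the tool from outside, world axes, zero at the start; "wrist_torque": the same for the moment, N m; "grip_width": finger opening in m.
Only numpy, scipy, OpenCV 4.12 (cv2) and the standard library are available. Lean on these libraries where they do the work, as an engineer would, in place of code of your own. Each camera call takes 0.05 s, during which the arm holds its last target.

TASK

First seat the loose tilting stage fully home on the reader's two pegs (thick peg through the large hole, thin peg through the small one) and let go of it. Then pick up the yellow slide carrier by its handle, tilt it to match the stage's sloped black face, and press it lightly on that face, flush all over, centred, and lengthwise up the slope. Finish while still gripping the carrier and pressing it flush there; leave the other things on the bench alone.

Things in the scene. Friction and masses are not known exactly. Their poses are not given: they have to be found in the camera images.
- dock: Reader base, fixed: white slab 14 mm high with a blue pad on it, 120 mm wide (y), from x = -85 to +165 mm; beyond x = 105 mm a grey pod rises to 50 mm above the bench. Origin on the bench, under the midpoint of its two upright brass pegs; x runs from the thin to the thick peg, z up. The seated stage rests on the slab: its origin 14 mm straight above this one, axes alike.
- thick_peg (a point): Centre of the top of the reader's thick peg: 13 mm diameter, 22 mm tall above the slab, upper 9 mm tapered to 6 mm diameter; 62 mm to +x of the dock's origin. Axes as the dock's.
- thin_peg (a point): Centre of the top of the reader's thin peg: 9 mm diameter, 22 mm tall above the slab, upper 9 mm tapered to 2 mm diameter; 62 mm to -x of the dock's origin. Axes as the dock's.
- stage: Loose tilting stage, 0.34 to 0.52 kg. Origin: centre of its underside; z up, x from the slope's low to high end. Aluminium slab 160 (x) by 60 by 12 mm; through holes on y = 0: 16 mm at x = +62, 12 mm at x = -62 mm. Mid-part: blue body 90 (x) by 60 mm, up to z = 24 mm, sides flush with the slab's: grip across these 60 mm. The black face plate above is at most 68 mm high.
- face (a point): Centre of the top of the stage's black face plate (90 along x, 56 along y, 6 mm thick, greenish window in the middle). x up the slope, y along the hinge, z square out of the face. Hinged at its low end (stage x = -45, z = 26 mm); slope 10 to 22 degrees, rising to stage +x, different each start; a stiff friction hinge keeps it (1.5 N m).
- carrier: Yellow slide carrier, loose, 0.07 to 0.13 kg, flat on the bench. Origin: centre of its flat underside; z up, x lengthwise. Plate 80 (x) by 40 by 6 mm with a glass slide in its top; above it a bridge handle: bar 62 (x) by 14 mm, z = 18 to 36 mm, on posts at x = -27 and +27 mm. Grip from above across the 14 mm. Same end for end.
- tube_rack: Black tube rack, 86 by 126 by 30 mm, origin under its centre. Stands by; not to be disturbed.
- tip_box: White box of pipette tips with yellow top, 86 by 126 by 57 mm, origin under its centre. Stands by; not to be disturbed.
- trough: White open reagent trough, 45 by 120 by 30 mm, origin under its centre. Stands by; not to be disturbed.
- bottle: Clear bottle with blue cap, 60 mm diameter, 130 mm high, origin under its centre. Stands by; not to be disturbed.
- jar: Amber jar with red cap, 48 mm diameter, 50 mm high, origin under its centre. Stands by; not to be disturbed.
- timer: Grey bench timer, 60 by 60 by 18 mm, origin under its centre. Stands by; not to be disturbed.
Mind the look-alikes: they are no part of the job. Leave any green or orange look-alike of the stage alone.

How it is judged:
By the outcome, as a careful person would: the job done as asked, in the order asked, and still so for the second after the job is handed in, while the arm keeps its last pose, push and grip.
It also fails if it takes over 66 s, if anything falls off the work surface, if the arm or the gripper's body presses on something with over 40 N, if the wrist force passes 120 N, or if a joint passes its speed limit or range.

## Working session

There is one attempt and no reset: what is moved stays moved. The work goes in short steps, Python scripts to look and compute and a shell command to move; the robot and the scene stay as the last step left them, time stands still between calls to the robot, and variables do not carry over. Pictures are saved under pics/ and viewed, and the job is handed in when it is done.

```bash
ls; mkdir -p pics; python3 - <<'E'
from rig import ctrl
import cv2,json
s=ctrl.observe();print(s)
for n in("side","top"):
    i=ctrl.camera_info(n);print(n,i)
    cv2.imwrite(f"pics/{n}0.png",ctrl.camera(n)[:,:,::-1])
E
```

```text
pics
{'clock': 0.0, 'joints': array([-1.23458796e+00,  1.24514969e-01,  1.65168732e+00, -4.36476874e-05,
        1.36749946e+00, -8.26045710e-02]), 'qd': array([-0.00130466, -0.00015439,  0.00018271,  0.00049342,  0.00116937,
        0.0021358 ]), 'joint_torque': array([-2.53636281e-03, -4.17606461e+01, -3.59935856e+01,  7.72539829e-02,
        4.92727209e-02, -1.87379151e-04]), 'eef_pos': array([ 0.2640828 , -0.59322191,  0.2133728 ]), 'ee_rot': array([ 1.99095851,  0.42532268, -1.99158779]), 'contact_force': array([ 0.38231539,  0.96746742, -0.17775513]), 'wrist_torque': array([-0.04283815, -0.06996546, -0.06381685]), 'grip_width': 0.09486651335481606}
side {'K': array([[539.24228421,   0.        , 318.81715039],
       [  0.        , 539.24228421, 241.92254117],
       [  0.        ,   0.        ,   1.        ]]), 'position': array([0.02948248, 0.83667678, 1.05082442]), 'orientation': array([ 0.23507358, -0.98468595, -2.48172732])}
top {'K': array([[504.72094801,   0.        , 313.49795437],
       [  0.        , 504.72094801, 238.68214009],
       [  0.        ,   0.        ,   1.        ]]), 'position': array([0.28094882, 0.00296156, 1.20273141]), 'orientation': array([ 0.12939458, -0.15365007, -1.55949764])}
```

View pics/side0.png

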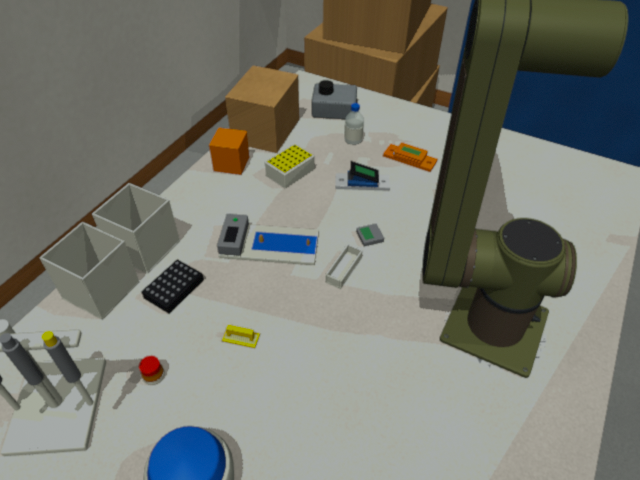

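View pics/top0.png

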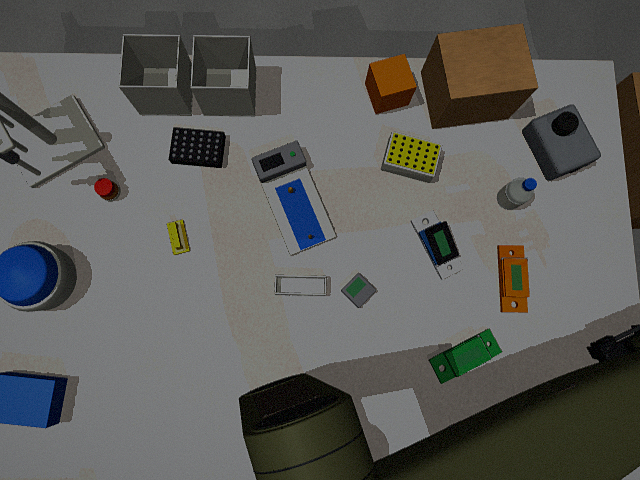

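In top view, stage candidates: the silver/blue/black one at (437,246), an orange one at (513,278) and a green one at (465,355). The silver one with the blue body and black face fits the description. I'll confirm it in a crop.

```bash
cat > h.py <<'E'
import numpy as np,cv2
from scipy.spatial.transform import Rotation as R
from scipy.optimize import least_squares
from rig import ctrl
class Cam:
    def __init__(s,n):
        i=ctrl.camera_info(n);s.i=i;s.K=np.array(i["K"]);s.p=np.array(i["position"]);s.R=R.from_rotvec(i["orientation"]).as_matrix()
        s.dist=np.array(i.get("distortion",[0,0,0,0,0]),float).ravel()
    def proj(s,P):
        c=(np.atleast_2d(P)-s.p)@s.R; c=c*[1,-1,-1]
        return cv2.projectPoints(c,np.zeros(3),np.zeros(3),s.K,s.dist)[0].reshape(-1,2)
    def ray(s,uv,z):
        u=cv2.undistortPoints(np.array(uv,float).reshape(-1,1,2),s.K,s.dist).reshape(-1,2)
        d=np.c_[u[:,0],-u[:,1],-np.ones(len(u))]@s.R.T
        return s.p+d*((z-s.p[2])/d[:,2])[:,None]
def crop(img,x0,y0,w,h,f,name):
    c=cv2.resize(img[y0:y0+h,x0:x0+w],None,fx=f,fy=f,interpolation=cv2.INTER_CUBIC)
    cv2.imwrite("pics/"+name,c[:,:,::-1] )
E
python3 - <<'E'
import cv2,numpy as np
t=cv2.imread("pics/top0.png");s=cv2.imread("pics/side0.png")
def c(im,x,y,w,h,f):return cv2.resize(im[y:y+h,x:x+w],None,fx=f,fy=f,interpolation=cv2.INTER_CUBIC)
a=np.hstack([c(t,400,205,70,80,5),c(s,325,150,70,80,5)]);cv2.imwrite("pics/c1.png",a)
a=np.hstack([c(t,245,130,100,130,4),c(s,210,200,120,130,3.3) if 0 else c(s,210,170,100,130,4)]);cv2.imwrite("pics/c2.png",a)
a=np.hstack([c(t,155,210,45,50,8),c(s,215,310,50,50,8)]);cv2.imwrite("pics/c3.png",a)
E
```

```text
(no output)
```

View pics/c1.png

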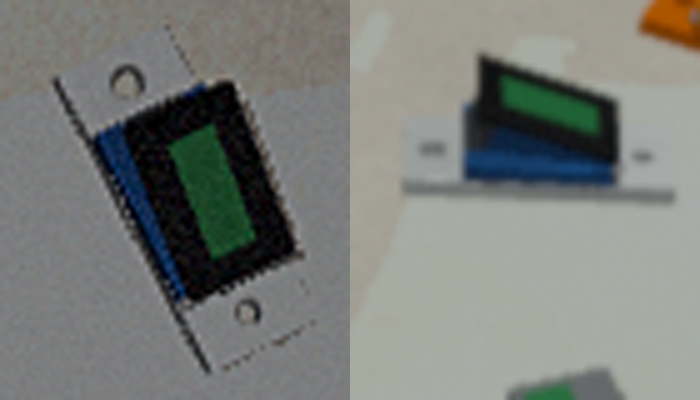

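View pics/c2.png

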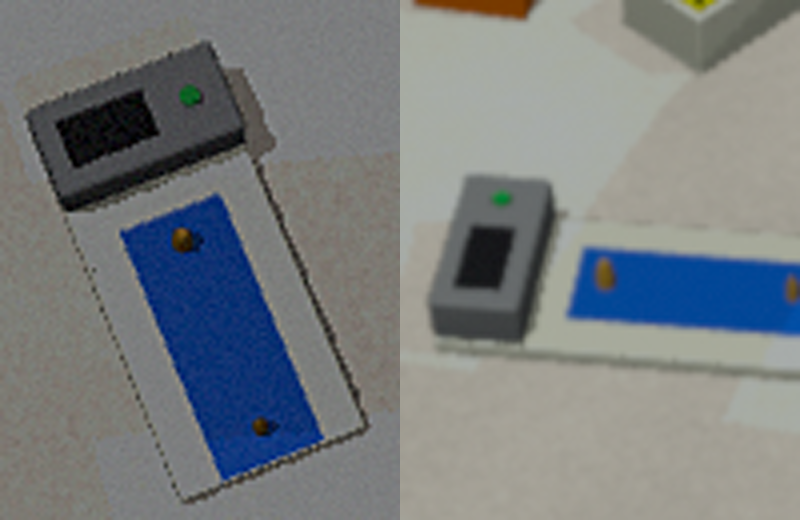

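View pics/c3.png

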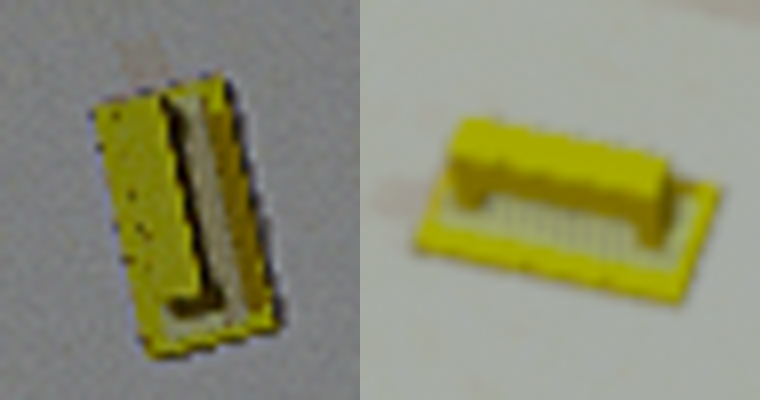

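The silver stage with blue body and black face, its holes at top px (425,221) and (450,267), is the target. I'll zoom in for accurate keypoints.

```bash
python3 - <<'E'
import cv2,numpy as np
t=cv2.imread("pics/top0.png");s=cv2.imread("pics/side0.png")
def c(im,x,y,w,h,f,name,g=1.6):
    a=cv2.resize(im[y:y+h,x:x+w],None,fx=f,fy=f,interpolation=cv2.INTER_CUBIC)
    a=np.clip(a*g,0,255).astype(np.uint8)
    for i in range(0,w,10):
        cv2.putText(a,str(x+i),(i*f,8),0,.3,(0,0,255),1);cv2.line(a,(i*f+f//2,10),(i*f+f//2,14),(0,0,255),1)
    for i in range(0,h,10):
        cv2.putText(a,str(y+i),(0,i*f+f//2+3),0,.3,(0,0,255),1)
    cv2.imwrite("pics/"+name,a)
c(t,250,138,90,60,8,"d1.png");c(t,265,185,75,72,8,"d2.png")
c(s,215,208,110,60,7,"d3.png",1.1)
c(t,405,208,62,74,8,"d4.png");c(s,330,155,66,40,12,"d5.png",1.1)
c(t,160,212,36,48,12,"d6.png");c(s,215,318,50,34,14,"d7.png",1.1)
E
```

```text
(no output)
```

View pics/d1.png

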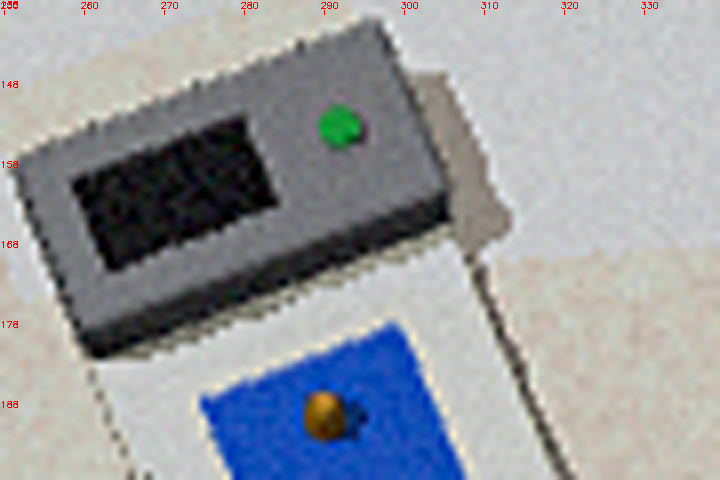

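View pics/d2.png

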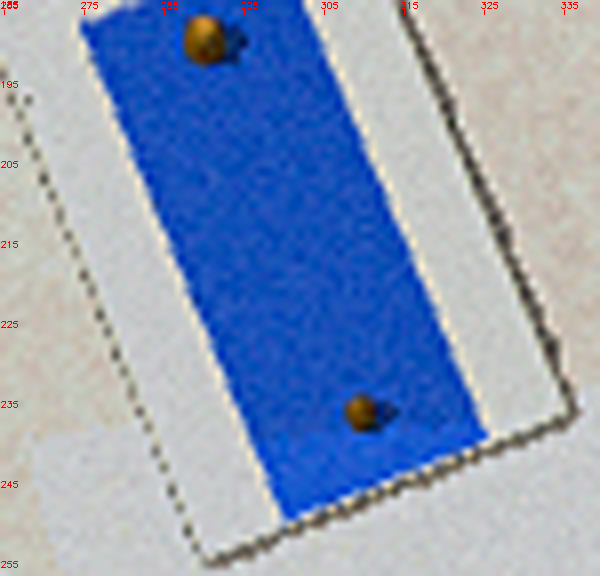

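View pics/d3.png

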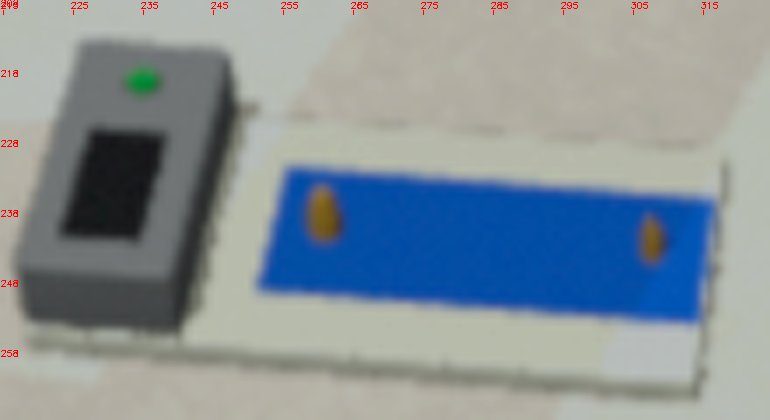

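View pics/d4.png

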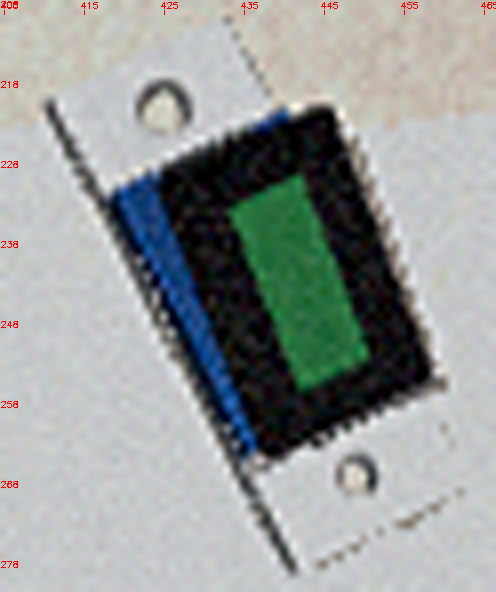

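View pics/d5.png

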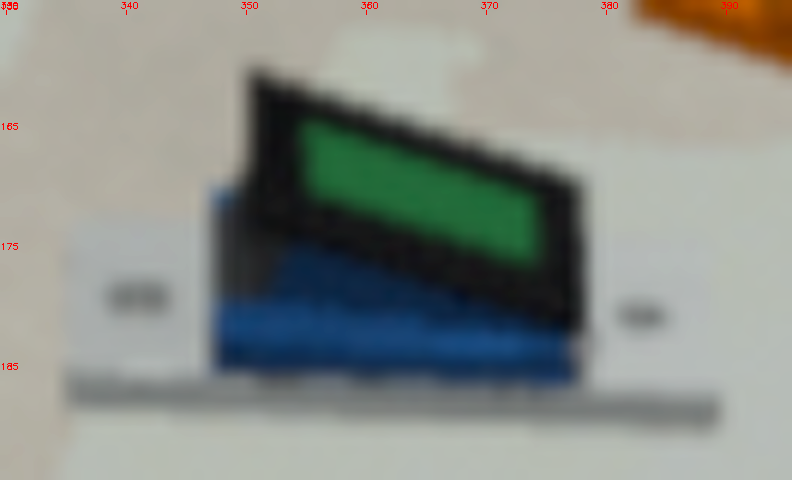

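View pics/d6.png

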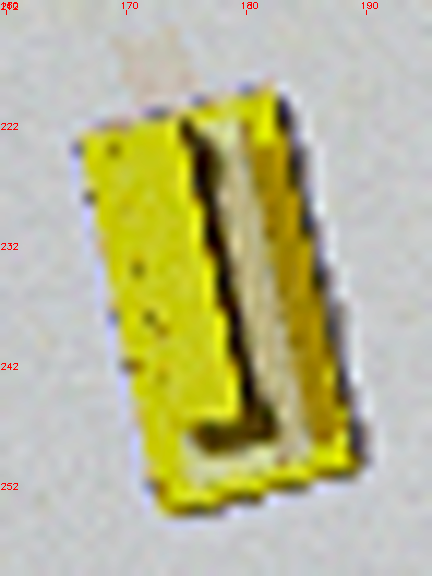

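View pics/d7.png

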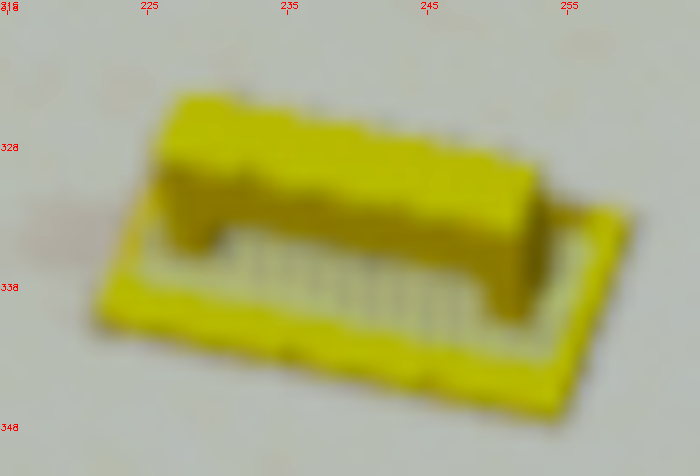

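```bash
cat > fit.py <<'E'
from h import *
T,S=Cam("top"),Cam("side")
def fit(pts,tilt=False,loss='soft_l1'):
    # pts: (cam, local xyz mm or ('f',x,y,z) , uv)
    def res(p,full=False):
        r=[]
        Rz=R.from_rotvec([0,0,p[2]]).as_matrix()
        for c,l,uv in pts:
            if l[0]=='f':
                a=p[3];q=np.array(l[1:],float);Ry=R.from_rotvec([0,-a,0]).as_matrix()
                q=np.array([-45,0,26])+Ry@(q+[45,0,6])
            else:q=np.array(l,float)
            P=Rz@(q/1000)+[p[0],p[1],0]
            off=p[4:6] if c is S else 0
            r.append((T if c is T else S).proj(P)[0]+off-uv)
        r=np.array(r)
        if full:return r
        return np.r_[r.ravel(), np.array(p[4:6])*.3]
    b=None
    for y0 in np.radians([0,30,-30]):
        s=least_squares(res,[.45,0,y0,.25,0,0],loss=loss)
        if b is None or s.cost<b.cost:b=s
    print("x,y",b.x[:2].round(4),"yaw",np.degrees(b.x[2]).round(2),"tilt",np.degrees(b.x[3]).round(2),"sideoff",b.x[4:].round(2),"cost",b.cost.round(2))
    print(res(b.x,True).round(1).tolist())
    return b.x
if __name__=="__main__":
    dock=fit([(T,(-85,-60,14),(335.8,234.5)),(T,(-85,60,14),(290.1,254.5)),(T,(165,-60,50),(296.4,140)),(T,(165,60,50),(251.4,156.9)),
     (T,(105,-60,50),(305.1,161.3)),(T,(105,60,50),(260.1,178.8)),(T,(62,0,22),(290.1,189.4)),(T,(-62,0,22),(309.6,236.1)),
     (S,(62,0,36),(260.5,234.2)),(S,(-62,0,36),(307.5,238.2)),(S,(-85,60,14),(314.2,262.5)),(S,(-85,-60,14),(317.6,230.4))])
    stage=fit([(T,(80,30,12),(411,220.4)),(T,(80,-30,12),(433,209.4)),(T,(-80,30,12),(441.6,278.5)),(T,(-80,-30,12),(462.3,268.8)),
     (T,(62,0,12),(424.9,220.6)),(T,(-62,0,12),(449,266.8)),
     (T,('f',45,-28,0),(446.4,221)),(T,('f',45,28,0),(424.5,229)),(T,('f',-45,-28,0),(459.5,254.4)),(T,('f',-45,28,0),(436.4,264.4)),(T,('f',0,0,0),(442.1,242.9)),
     (S,('f',45,-28,0),(350.5,160.3)),(S,('f',-45,-28,0),(378,169.8)),(S,('f',0,0,0),(364.6,170.5)),
     (S,(80,30,12),(335.2,186)),(S,(-80,30,12),(389.1,187.6)),(S,(62,0,12),(341,179.3)),(S,(-62,0,12),(383.1,180.9))])
    car=fit([(T,(40,-20,6),(182.8,219)),(T,(-40,-20,6),(189.1,250.5)),(T,(-40,20,6),(173.3,254.4)),(T,(40,20,6),(166.2,223.2)),
     (S,(-40,-20,6),(259.5,332.5)),(S,(-40,20,6),(254.5,347.1)),(S,(40,20,6),(221.6,340.5)),
     (S,(31,-7,36),(228.4,324.3)),(S,(31,7,36),(225.9,328.9)),(S,(-31,-7,36),(253.4,329.3)),(S,(-31,7,36),(252,333.6))])
    s=ctrl.observe();M=R.from_rotvec(s["ee_rot"]).as_matrix();print(M.round(3));y=M[:,1];print("jaw yaw",np.degrees(np.arctan2(y[1],y[0])))
    for n,c in(("top",T),("side",S)):
        im=cv2.imread(f"pics/{n}0.png")
        big=cv2.resize(im,None,fx=3,fy=3,interpolation=cv2.INTER_CUBIC)
        def dr(p,L,col):
            q=np.array([((R.from_rotvec([0,0,p[2]]).as_matrix()@(np.array(l)/1000))+[p[0],p[1],0]) for l in L])
            off=p[4:6] if c is S else 0
            uv=((c.proj(q)+off+.5)*3-.5).astype(np.int32);cv2.polylines(big,[uv.reshape(-1,1,2)],True,col,1)
        for h in(0,14):dr(dock,[(-85,-60,h),(-85,60,h),(165,60,h),(165,-60,h)],(0,0,255))
        for X in(62,-62):
            dr(dock,[(X,0,14),(X,0,36)],(0,255,0))
        for h in(0,12):dr(stage,[(-80,-30,h),(-80,30,h),(80,30,h),(80,-30,h)],(0,0,255))
        dr(stage,[(45,-30,12),(45,30,12),(-45,30,12),(-45,-30,12)],(0,255,255))
        a=stage[3];Ry=R.from_rotvec([0,-a,0]).as_matrix()
        for h in(-6,0):dr(stage,[np.array([-45,0,26])+Ry@(np.array(q)+[45,0,6.]) for q in[(45,28,h),(45,-28,h),(-45,-28,h),(-45,28,h)]],(255,0,255))
        for h in(0,6):dr(car,[(-40,-20,h),(-40,20,h),(40,20,h),(40,-20,h)],(0,0,255))
        for h in(36,):dr(car,[(-31,-7,h),(-31,7,h),(31,7,h),(31,-7,h)],(255,0,255))
        if n=="top":
            cv2.imwrite("pics/o_t1.png",big[380:860,450:1110][:, :660]); cv2.imwrite("pics/o_t2.png",big[580:880,1190:1430]);
        else:
            cv2.imwrite("pics/o_s1.png",big[440:1060,600:1220][:600])
    
    np.save("fits.npy",np.array([dock,stage,car]))
E
python3 fit.py
```

```text
x,y [0.56   0.0186] yaw 22.81 tilt -109.78 sideoff [-0.49  0.9 ] cost 4.73
[[0.6, 1.4], [-0.2, 0.3], [0.3, -1.2], [-1.2, -0.1], [1.1, -0.5], [-0.7, 0.3], [-0.1, -0.0], [0.0, -0.1], [-0.3, 0.9], [-0.0, 0.4], [-0.3, -0.3], [0.8, -1.5]]
x,y [ 0.4889 -0.3118] yaw 25.16 tilt 20.59 sideoff [-0.27  0.77] cost 4.37
[[-0.1, -1.4], [-0.2, -0.4], [-0.4, 0.4], [1.2, -0.5], [0.3, -0.0], [-0.1, -0.0], [-0.4, -0.6], [0.1, 1.3], [-0.7, 0.7], [1.4, 0.6], [-0.3, -0.1], [0.0, -0.3], [0.3, -0.2], [-0.1, 0.4], [-0.5, -0.4], [0.3, 0.4], [0.1, -0.0], [-0.2, 0.1]]
x,y [0.5015 0.3109] yaw 15.22 tilt -69.85 sideoff [-0.34  1.43] cost 1.72
[[-0.3, -0.1], [0.5, -0.0], [-0.1, 0.3], [-0.0, -0.2], [0.8, 0.2], [0.5, 0.2], [-0.3, -0.3], [-0.8, -0.5], [-0.4, -0.1], [0.4, -0.2], [-0.1, 0.6]]
[[-0.001  0.407 -0.914]
 [ 0.002 -0.914 -0.407]
 [-1.    -0.002 -0.   ]]
jaw yaw -66.00590291486984
```

View pics/o_t1.png

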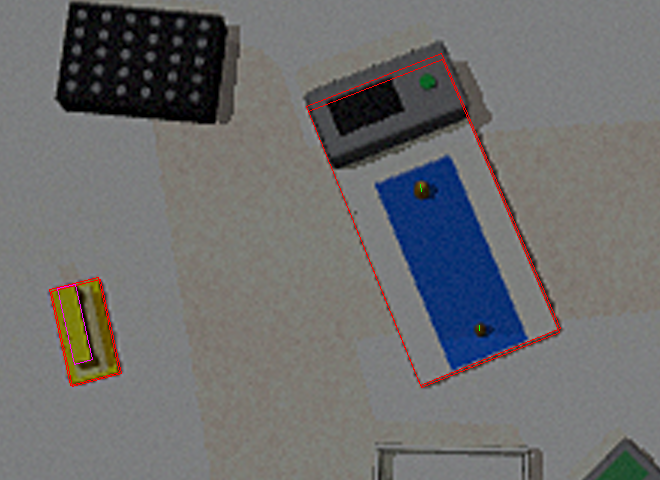

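View pics/o_t2.png

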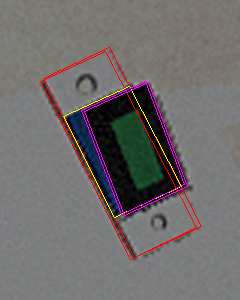

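View pics/o_s1.png

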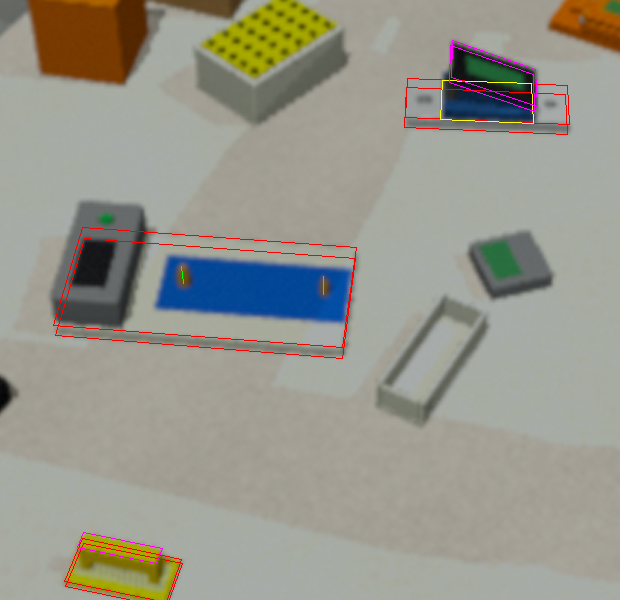

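```bash
cat >> h.py <<'E'
def go(pos,yaw=None):
    s=ctrl.observe();M=R.from_rotvec(s["ee_rot"]).as_matrix();d=np.array(pos)-s["eef_pos"]
    j=np.degrees(np.arctan2(M[1,1],M[0,1])); t=0
    if yaw is not None: t=-((yaw-j+90)%180-90)
    print("shift",(M.T@d*1000).round(1),"mm turn",round(t,2),"| now",s["eef_pos"].round(4),"jaw",j.round(2),"tilt x",M[:,0].round(4),"F",s["contact_force"].round(1),"T",s["wrist_torque"].round(2),"w",round(s["grip_width"],4),"t",round(s["clock"],2))
E
python3 - <<'E'
from h import *
go([.4889,-.3118,.16],115.16)
T=Cam("top")
for a,b,z in(((424.9,220.6),(449,266.8),.012),((290.1,189.4),(309.6,236.1),.022)):
    q=T.ray([a,b],z);d=q[0]-q[1];print(q,q.mean(0),np.linalg.norm(d),np.degrees(np.arctan2(d[1],d[0])))
E
```

```text
shift [  53.9 -165.7 -319.8] mm turn -1.17 | now [ 0.2641 -0.5933  0.2135] jaw -66.01 tilt x [-6.0e-04  1.8e-03 -1.0e+00] F [-0.1  0.3  0.2] T [ 0.01 -0.03 -0.02] w 0.0954 t 0.1
[[ 0.54491724 -0.28464041  0.012     ]
 [ 0.43266218 -0.33842829  0.012     ]] [ 0.48878971 -0.31153435  0.012     ] 0.1244762427666353 25.60176911285861
[[ 0.61711415  0.04246869  0.022     ]
 [ 0.50254229 -0.00546728  0.022     ]] [0.55982822 0.01850071 0.022     ] 0.12419568491898028 22.704051614799905
```

```bash
python3 -m jog '[0.0,-0.03,-0.058,-0.2,-1, 0.005,-0.06,-0.116,-0.4,-1, 0.01,-0.09,-0.174,-0.6,-1, 0.02,-0.12,-0.232,-0.8,-1, 0.03,-0.145,-0.28,-1,-1, 0.045,-0.16,-0.308,-1.4,-1, 0.054,-0.166,-0.320,-1.4,-1, 0.054,-0.166,-0.320,-1.4,-1,0.054,-0.166,-0.320,-1.4,-1,0.054,-0.166,-0.320,-1.4,-1]'; python3 - <<'E'
from h import *
go([.4888,-.3117,.006],115.4)
cv2.imwrite("pics/a1.png",np.vstack([ctrl.camera("top")[170:320,300:600],ctrl.camera("side")[80:230,250:550]])[:,:,::-1].repeat(2,0).repeat(2,1))
E
```

```text
clock: 1.1
eef_pos: [0.4886, -0.312, 0.1599]
ee_rot: [1.975, 0.447, -1.977]
contact_force: [0.2, -0.3, 0.0]
grip_width: 0.0951
shift [ 1.539e+02  1.000e-01 -4.000e-01] mm turn 0.01 | now [ 0.4886 -0.312   0.1599] jaw -64.59 tilt x [-0.0012  0.0013 -1.    ] F [ 0.2 -0.3  0. ] T [ 0.01 -0.01  0.  ] w 0.0951 t 1.1
```

View pics/a1.png

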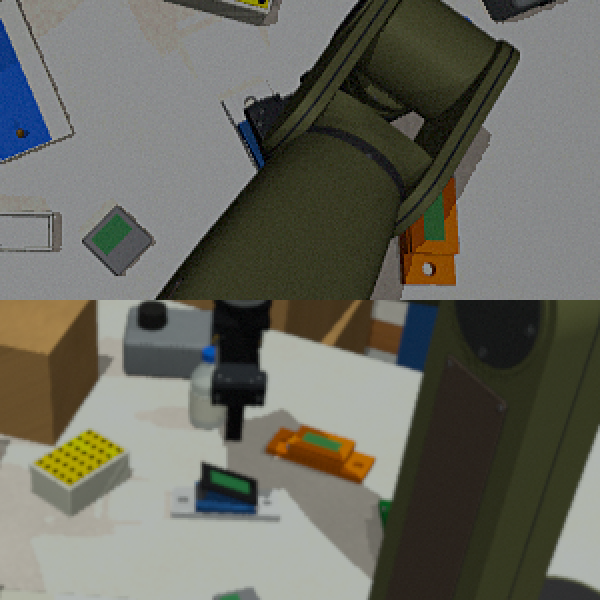

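The gripper hovers over the stage, with its fingers at (233,430) in the lower view. Descending straight down.

```bash
python3 -m jog '[0.03,0,0,0,-1,0.06,0,0,0,-1,0.08,0,0,0,-1,0.095,0,0,0,-1,0.105,0,0,0,-1,0.115,0,0,0,-1,0.125,0,0,0,-1,0.135,0,0,0,-1,0.142,0,0,0,-1,0.149,0,0,0,-1,0.152,0,0,0,-1,0.152,0,0,0,-1]'; python3 - <<'E'
from h import *
go([.4888,-.3117,.008],115.4)
cv2.imwrite("pics/a2.png",ctrl.camera("side")[120:220,300:430][:,:,::-1].repeat(5,0).repeat(5,1))
E
```

```text
clock: 2.4
eef_pos: [0.4883, -0.3126, 0.0081]
ee_rot: [1.977, 0.445, -1.978]
contact_force: [-0.6, 0.1, 0.7]
grip_width: 0.095
shift [ 0.1 -0.6 -0.9] mm turn -0.09 | now [ 0.4883 -0.3126  0.0081] jaw -64.69 tilt x [-7.0e-04  1.2e-03 -1.0e+00] F [-0.6  0.1  0.7] T [-0.02  0.04 -0.05] w 0.095 t 2.4
```

View pics/a2.png

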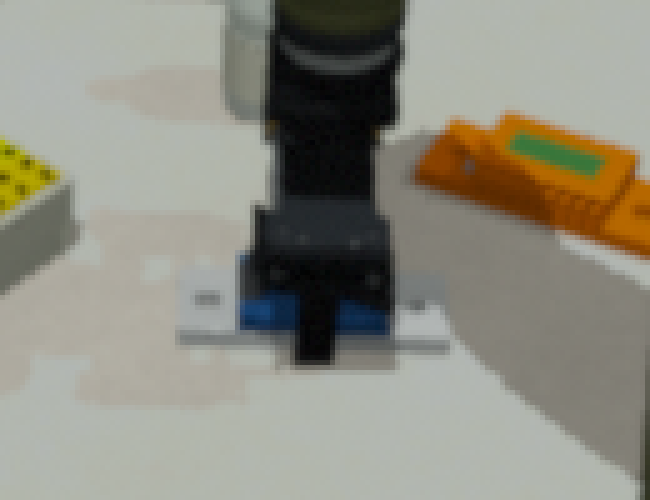

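The near finger (315,330) straddles the blue body centrally. Gripping.

```bash
python3 -m jog '[0,0,0,0,1,0,0,0,0,1,0,0,0,0,1,0,0,0,0,1,0,0,0,0,1,0,0,0,0,1,0,0,0,0,1]' 45; python3 - <<'E'
from h import *
go([.4888,-.3117,.008],115.4)
E
```

```text
clock: 3.15
eef_pos: [0.4886, -0.3129, 0.0087]
ee_rot: [1.977, 0.444, -1.977]
contact_force: [-0.4, -1.0, 0.4]
grip_width: 0.0599
shift [ 0.7 -1.1 -0.7] mm turn -0.1 | now [ 0.4886 -0.3129  0.0087] jaw -64.7 tilt x [ 2.e-04  5.e-04 -1.e+00] F [-0.4 -1.   0.4] T [-0.06 -0.06 -0.05] w 0.0599 t 3.15
```

```bash
python3 -m jog '[-0.005,0,0,0,1,-0.015,0,0,0,1,-0.03,0,0,0,1,-0.05,0,0,0,1,-0.07,0,0,0,1,-0.085,0,0,0,1,-0.085,0,0,0,1]'; python3 - <<'E'
from h import *
go([.5593,.0183,.094],22.75+90)
cv2.imwrite("pics/a3.png",ctrl.camera("side")[100:220,290:430][:,:,::-1].repeat(5,0).repeat(5,1))
E
```

```text
clock: 3.85
eef_pos: [0.4904, -0.3144, 0.0975]
ee_rot: [1.98, 0.439, -1.971]
contact_force: [-0.0, -0.1, -4.7]
grip_width: 0.0594
shift [   2.7 -271.3 -204.4] mm turn 2.55 | now [ 0.4904 -0.3144  0.0975] jaw -64.7 tilt x [ 0.0053 -0.0035 -1.    ] F [-0.  -0.1 -4.7] T [ 0.02 -0.06  0.  ] w 0.0594 t 3.85
```

View pics/a3.png

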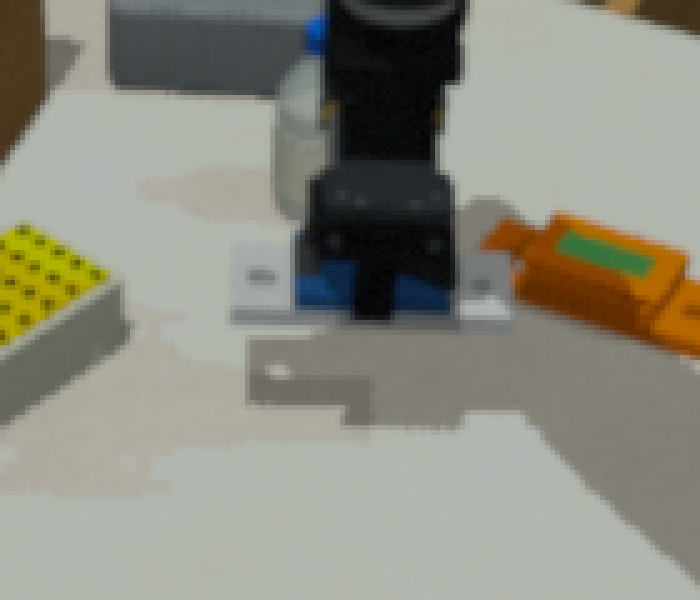

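The stage is lifted and level in the grip. Carrying it over the dock.

```bash
python3 -m jog '[0,-0.02,-0.015,0.3,1,0,-0.05,-0.038,0.6,1,0,-0.08,-0.060,1,1,0,-0.11,-0.083,1.3,1,0,-0.14,-0.105,1.6,1,0,-0.17,-0.128,2,1,0,-0.20,-0.151,2.3,1,0,-0.23,-0.173,2.55,1,0.003,-0.25,-0.188,2.55,1,0.003,-0.265,-0.200,2.55,1,0.003,-0.2715,-0.2045,2.55,1,0.003,-0.2715,-0.2045,2.55,1,0.003,-0.2715,-0.2045,2.55,1,0.003,-0.2715,-0.2045,2.55,1]'; python3 - <<'E'
from h import *
go([.5593,.0183,.070],22.75+90)
E
```

```text
clock: 5.3
eef_pos: [0.5581, 0.0182, 0.092]
ee_rot: [2.005, 0.399, -2.001]
contact_force: [0.7, -0.4, -4.2]
grip_width: 0.0596
shift [22.   0.3 -1.1] mm turn -0.07 | now [0.5581 0.0182 0.092 ] jaw -67.32 tilt x [ 0.0024 -0.0019 -1.    ] F [ 0.7 -0.4 -4.2] T [-0.04 -0.   -0.  ] w 0.0596 t 5.3
```

```bash
python3 -m jog '[0.01,0,-0.001,0,1,0.02,0,-0.001,0,1,0.03,0,-0.001,0,1,0.037,0,-0.001,0,1,0.037,0,-0.001,0,1,0.037,0,-0.001,0,1]'; python3 - <<'E'
from h import *
go([.5593,.0183,.055],22.75+90)
a=ctrl.camera("side");b=ctrl.camera("top");cv2.imwrite("pics/raw_s.png",a[:,:,::-1]);cv2.imwrite("pics/raw_t.png",b[:,:,::-1])
crop(a,210,190,130,95,6,"a4.png");crop(b,250,140,110,110,5,"a5.png")
E
```

```text
clock: 5.9
eef_pos: [0.559, 0.0186, 0.0546]
ee_rot: [2.005, 0.4, -2.002]
contact_force: [-0.6, 0.0, -3.9]
grip_width: 0.0596
shift [-0.4  0.4 -0.2] mm turn -0.06 | now [0.559  0.0186 0.0546] jaw -67.31 tilt x [ 0.0018 -0.0019 -1.    ] F [-0.6  0.  -3.9] T [ 0.06 -0.03  0.02] w 0.0596 t 5.9
```

View pics/a4.png

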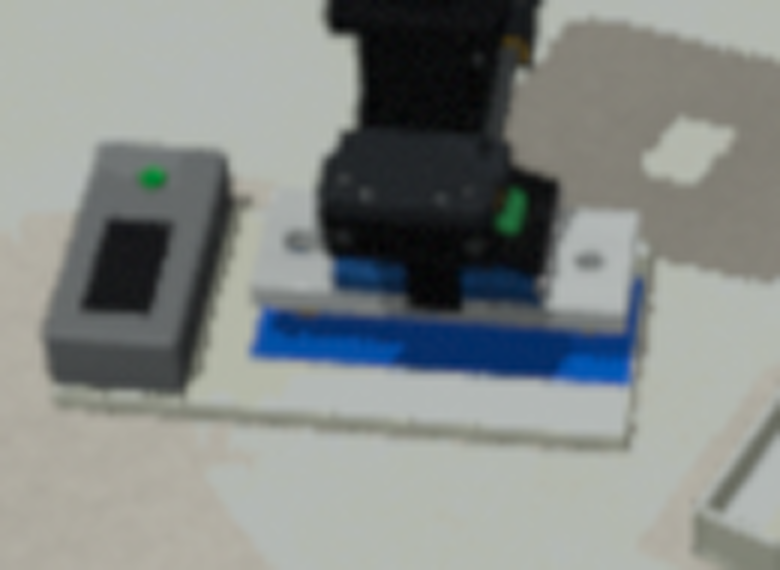

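View pics/a5.png

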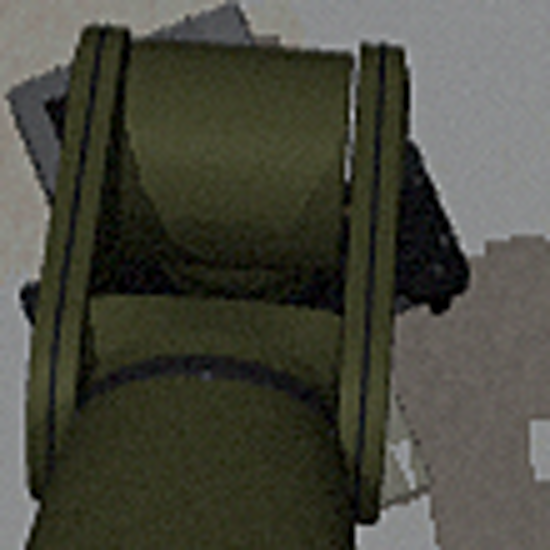

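```bash
python3 - <<'E'
from h import *
S=Cam("side");f=np.load("fits.npy");d=f[0]
d[:2]=[.5599,.0186];d[2]=np.radians(22.75)
Rz=R.from_rotvec([0,0,d[2]]).as_matrix()
obs=np.array([[259.4,229.6],[307.8,233.0]])
# solve for the stage x,y,yaw/z given two hole points: unknown along-x shift, z, pitch w/ y fixed and then y
def mod(p): # dx along, dy along(0), z, pitch
    q=[Rz@(np.array([X+p[0],p[3],p[1]*1000+X*p[2]])/1000)+[d[0],d[1],0] for X in(62,-62)]
    return S.proj(np.array(q))+[-.4,.85]
for z in(.056,.0585,.061):
    s=least_squares(lambda p:(mod([p[0],z,p[1],p[2]])-obs).ravel(),[0,0,0]);print(z,s.x.round(3),s.cost.round(3))
print(mod([0,.0585,0,0]))
E
```

```text
0.056 [ 0.313 -0.005 -0.432] 0.127
0.0585 [-0.119 -0.006  1.972] 0.088
0.061 [-0.55  -0.006  4.375] 0.056
[[259.7714909  228.95468635]
 [307.54336449 232.57360837]]
```

Hole positions match the predicted seated line to within about 1–2 mm, which is inside the taper capture range. Lowering with force checks.

```bash
python3 -m jog '[0.004,0,0,0,1,0.008,0,0,0,1,0.012,0,0,0,1,0.015,0,0,0,1,0.018,0,0,0,1,0.018,0,0,0,1]'; python3 - <<'E'
from h import *
go([.5593,.0183,.0225],22.75+90)
E
```

```text
clock: 6.6
eef_pos: [0.5591, 0.0186, 0.0367]
ee_rot: [2.005, 0.4, -2.001]
contact_force: [0.7, 0.2, -4.3]
grip_width: 0.0596
shift [14.2  0.3 -0. ] mm turn -0.06 | now [0.5591 0.0186 0.0367] jaw -67.31 tilt x [ 0.0021 -0.0019 -1.    ] F [ 0.7  0.2 -4.3] T [ 0.07  0.06 -0.01] w 0.0596 t 6.6
```

```bash
python3 -m jog '[0.003,0,0,0,1,0.006,0,0,0,1,0.009,0,0,0,1,0.011,0,0,0,1,0.012,0,0,0,1,0.012,0,0,0,1]'; python3 - <<'E'
from h import *
go([.5593,.0183,.0225],22.75+90)
E
```

```text
clock: 7.2
eef_pos: [0.5592, 0.0185, 0.0246]
ee_rot: [2.005, 0.399, -2.001]
contact_force: [1.0, -0.3, -4.8]
grip_width: 0.0597
shift [ 2.1  0.2 -0. ] mm turn -0.06 | now [0.5592 0.0185 0.0246] jaw -67.31 tilt x [ 0.0021 -0.002  -1.    ] F [ 1.  -0.3 -4.8] T [-0.11 -0.05 -0.03] w 0.0597 t 7.2
```

No contact yet. I'll continue slowly until it touches.

```bash
python3 -m jog '[0.001,0,0,0,1,0.002,0,0,0,1,0.003,0,0,0,1,0.003,0,0,0,1]'; python3 -m jog '[0.001,0,0,0,1,0.001,0,0,0,1,0.001,0,0,0,1]'; python3 - <<'E'
from h import *
go([.5593,.0183,.0225],22.75+90)
E
```

```text
clock: 7.6
eef_pos: [0.5593, 0.0185, 0.0227]
ee_rot: [2.004, 0.4, -2.002]
contact_force: [-4.6, -0.8, 4.1]
grip_width: 0.0598
clock: 7.9
eef_pos: [0.5593, 0.0185, 0.0227]
ee_rot: [2.004, 0.4, -2.002]
contact_force: [-5.3, -0.8, 5.2]
grip_width: 0.0593
shift [0.2 0.2 0.1] mm turn -0.06 | now [0.5593 0.0185 0.0227] jaw -67.31 tilt x [ 0.0012 -0.0018 -1.    ] F [-5.3 -0.8  5.2] T [0.23 1.   0.04] w 0.0593 t 7.9
```

Contact came at the expected height (0.0227 = 14 mm + 8.7 mm). Releasing and looking.

```bash
python3 -m jog '[0,0,0,0,-1,0,0,0,0,-1,0,0,0,0,-1,0,0,0,0,-1]'; python3 -m jog '[-0.02,0,0,0,-1,-0.06,0,0,0,-1,-0.10,0,0,0,-1,-0.14,0,0,0,-1,-0.17,0,0,0,-1,-0.17,0,0,0,-1]'; python3 - <<'E'
from h import *
go([.5015,.3109,.19],15.22+90)
a=ctrl.camera("side");cv2.imwrite("pics/raw_s2.png",a[:,:,::-1])
crop(a,210,190,130,95,6,"a6.png")
E
```

```text
clock: 8.3
eef_pos: [0.5596, 0.0185, 0.0228]
ee_rot: [2.005, 0.4, -2.002]
contact_force: [0.7, -0.4, 0.2]
grip_width: 0.0865
clock: 8.9
eef_pos: [0.5627, 0.0187, 0.1992]
ee_rot: [2.014, 0.397, -1.989]
contact_force: [-0.3, -0.1, 0.6]
grip_width: 0.0948
shift [   7.6 -293.3  -56.2] mm turn 7.48 | now [0.5627 0.0187 0.1992] jaw -67.3 tilt x [ 0.013  -0.0025 -0.9999] F [-0.3 -0.1  0.6] T [ 0.01 -0.05 -0.08] w 0.0948 t 8.9
```

View pics/a6.png

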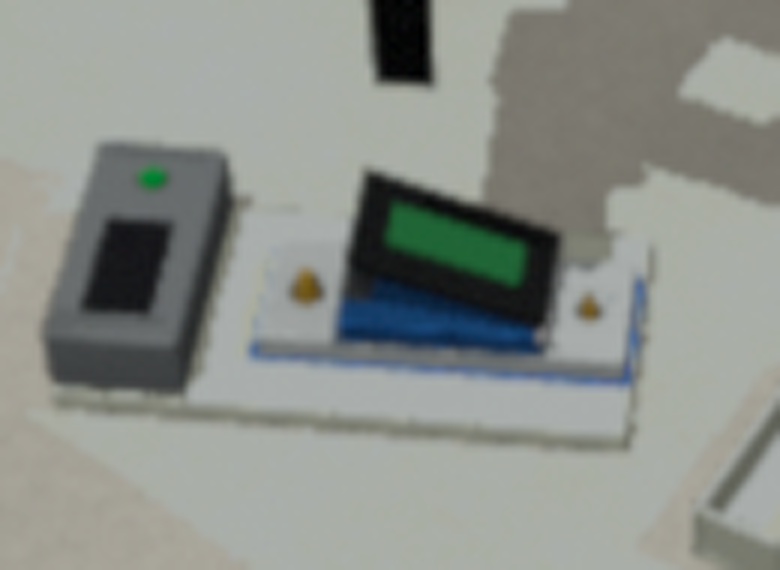

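The stage sits on both pegs, with tips showing through the holes at (305,285) and (588,305). Moving over the carrier so the top camera can check it.

```bash
python3 -m jog '[0,-0.03,-0.006,0.7,-1,0,-0.07,-0.014,1.7,-1,0,-0.11,-0.021,2.7,-1,0,-0.15,-0.029,3.7,-1,0,-0.19,-0.036,4.7,-1,0,-0.225,-0.043,5.7,-1,0,-0.255,-0.049,6.7,-1,0.004,-0.28,-0.054,7.2,-1,0.008,-0.2935,-0.056,7.5,-1,0.008,-0.2935,-0.056,7.5,-1,0.008,-0.2935,-0.056,7.5,-1,0.008,-0.2935,-0.056,7.5,-1]'; python3 - <<'E'
from h import *
go([.5015,.3109,.10],15.22+90)
a=ctrl.camera("side");b=ctrl.camera("top");cv2.imwrite("pics/raw_s3.png",a[:,:,::-1]);cv2.imwrite("pics/raw_t3.png",b[:,:,::-1])
crop(b,250,130,100,130,5,"a7.png");crop(a,205,260,75,95,6,"a8.png")
crop(a,245,210,80,50,10,"a9.png")
E
```

```text
clock: 10.15
eef_pos: [0.4999, 0.31, 0.1865]
ee_rot: [2.086, 0.272, -2.071]
contact_force: [-0.4, 0.6, 0.4]
grip_width: 0.0949
shift [86.5 -0.9 -1.2] mm turn -0.09 | now [0.4999 0.31   0.1865] jaw -74.87 tilt x [ 0.0078 -0.0028 -1.    ] F [-0.4  0.6  0.4] T [0.03 0.02 0.07] w 0.0949 t 10.15
```

View pics/a7.png

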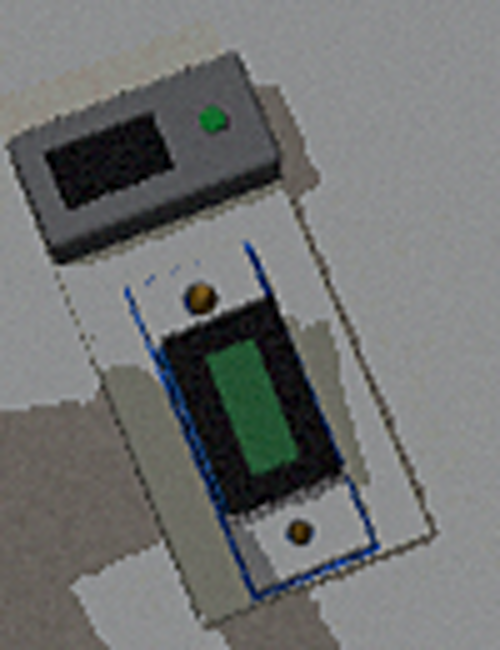

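View pics/a8.png

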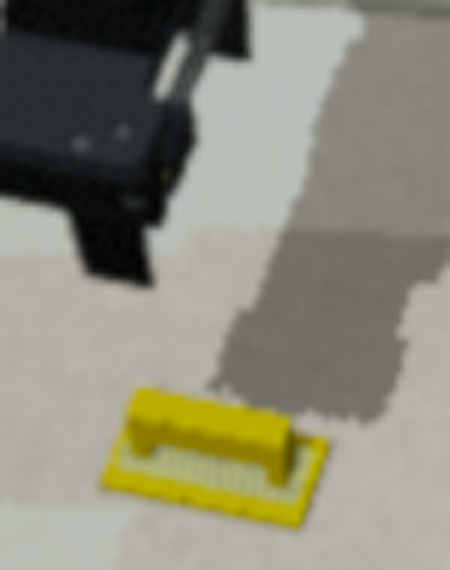

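View pics/a9.png

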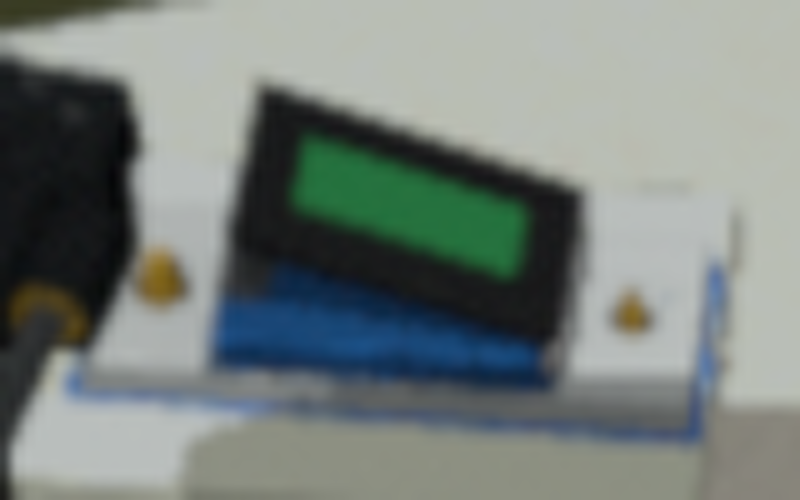

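```bash
python3 - <<'E'
from fit import *
P=[(T,('f',45,-28,0),(303.6,190)),(T,('f',45,28,0),(281.6,198)),(T,('f',-45,-28,0),(318.6,224)),(T,('f',-45,28,0),(296.6,232.6)),(T,('f',0,0,0),(300.1,211.1)),
(S,('f',45,-28,0),(270.7,218.3)),(S,('f',-45,-28,0),(302.5,228.5)),(S,('f',0,0,0),(285.6,230.2)),(S,(80,30,12),(252.5,246.5)),(S,(-80,30,12),(314.5,250.3))]
def res(p):
    r=[];Rz=R.from_rotvec([0,0,p[2]]).as_matrix();Ry=R.from_rotvec([0,-p[3],0]).as_matrix()
    for c,l,uv in P:
        q=np.array([-45,0,26])+Ry@(np.array(l[1:],float)+[45,0,6]) if l[0]=='f' else np.array(l,float)
        X=Rz@(q/1000)+[p[0],p[1],p[4]]
        r.append(c.proj(X)[0]+([-.4,.85] if c is S else [0,0])-uv)
    return np.array(r).ravel()
for fixz in(None,.014):
    f=(lambda p:res(p)) if fixz is None else (lambda p:res(np.r_[p[:4],fixz]))
    s=least_squares(f,[.56,.0186,.4,.35,.014],loss='soft_l1');print(s.x[:2].round(4),np.degrees(s.x[2:4]).round(2),s.x[4].round(4),s.cost.round(2))
    print(res(s.x).reshape(-1,2).round(1).tolist())
E
```

```text
[0.5586 0.019 ] [24.41 20.03] 0.0127 1.8
[[0.2, -1.5], [-0.0, 0.0], [-0.1, 0.0], [0.0, 0.9], [0.1, 0.1], [-0.2, -0.3], [0.7, -0.3], [0.2, 0.6], [-0.1, 0.3], [-0.4, -0.1]]
[0.5582 0.0192] [24.34 19.39] 0.014 1.93
[[0.1, -1.5], [-0.2, 0.0], [-0.2, 0.1], [-0.1, 1.0], [-0.0, 0.1], [-0.3, -0.3], [0.8, -0.6], [0.2, 0.5], [-0.1, -0.0], [-0.3, -0.3]]
```

The fit gives seat height of 13–14 mm, level, so the stage is home, and the face tilts about 20°. Now descending on the carrier.

```bash
python3 -m jog '[0.03,-0.001,-0.001,0,-1,0.07,-0.001,-0.001,0,-1,0.1,-0.001,-0.001,0,-1,0.12,-0.001,-0.001,0,-1,0.122,-0.001,-0.001,0,-1,0.122,-0.001,-0.001,0,-1]'; python3 - <<'E'
from h import *
go([.5015,.3109,.0145],15.22+90)
a=ctrl.camera("side");crop(a,205,300,75,65,9,"b1.png")
E
```

```text
clock: 10.85
eef_pos: [0.5021, 0.3106, 0.0651]
ee_rot: [2.088, 0.271, -2.071]
contact_force: [-0.1, -0.5, -0.0]
grip_width: 0.0953
shift [50.6 -0.7  0.8] mm turn -0.15 | now [0.5021 0.3106 0.0651] jaw -74.93 tilt x [ 0.0082 -0.0025 -1.    ] F [-0.1 -0.5 -0. ] T [ 0.03 -0.01 -0.05] w 0.0953 t 10.85
```

View pics/b1.png

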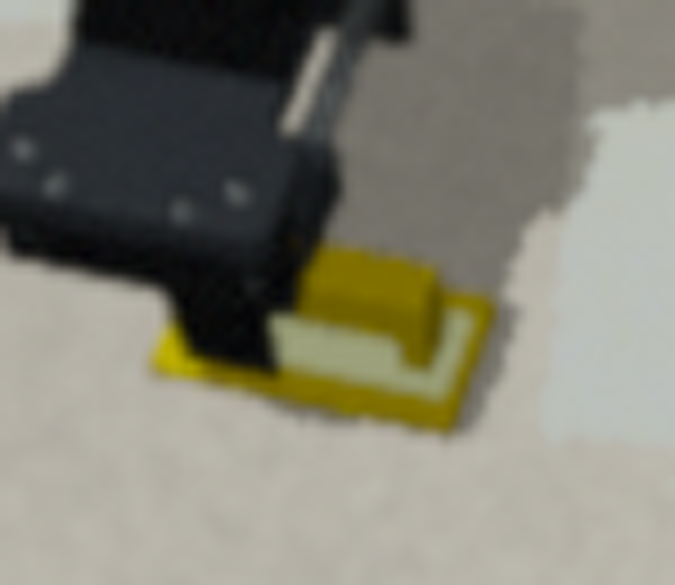

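```bash
python3 -m jog '[0.01,-0.001,0.001,0,-1,0.02,-0.001,0.001,0,-1,0.03,-0.001,0.001,0,-1,0.04,-0.001,0.001,0,-1,0.047,-0.001,0.001,0,-1,0.050,-0.001,0.001,0,-1,0.0505,-0.001,0.001,0,-1,0.0505,-0.001,0.001,0,-1]' 10; python3 - <<'E'
from h import *
go([.5015,.3109,.0145],15.22+90)
a=ctrl.camera("side");crop(a,205,300,75,65,9,"b2.png")
s=ctrl.observe();S=Cam("side");print(S.proj(np.vstack([s["eef_pos"],[.5015,.3109,0]])))
E
```

```text
clock: 11.7
eef_pos: [0.5023, 0.3118, 0.0159]
ee_rot: [2.09, 0.272, -2.069]
contact_force: [-0.7, -0.2, -0.6]
grip_width: 0.0952
shift [1.4 0.7 1. ] mm turn -0.14 | now [0.5023 0.3118 0.0159] jaw -74.92 tilt x [ 0.0104 -0.0013 -0.9999] F [-0.7 -0.2 -0.6] T [0.01 0.04 0.04] w 0.0952 t 11.7
[[240.21181355 332.64274262]
 [241.50179868 336.47621549]]
```

View pics/b2.png

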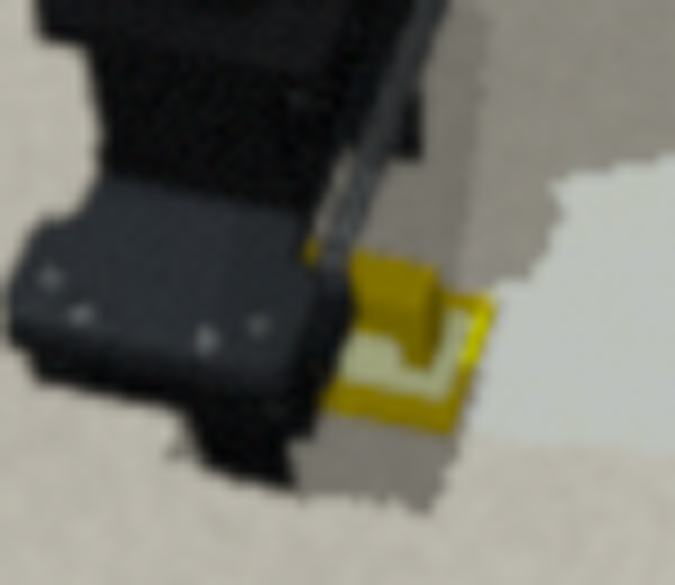

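```bash
python3 -m jog '[0,0.001,0.001,0,1,0,0.001,0.001,0,1,0,0.001,0.001,0,1,0,0.001,0.001,0,1,0,0.001,0.001,0,1,0,0.001,0.001,0,1,0,0.001,0.001,0,1,0,0.001,0.001,0,1,0,0.001,0.001,0,1,0,0.001,0.001,0,1]' 10; python3 - <<'E'
from h import *
go([.5015,.3109,.0145],15.22+90)
a=ctrl.camera("side");crop(a,205,300,75,65,9,"b3.png")
E
```

```text
clock: 12.75
eef_pos: [0.5018, 0.3107, 0.0161]
ee_rot: [2.091, 0.273, -2.069]
contact_force: [-0.6, 1.1, -0.0]
grip_width: 0.0206
shift [ 1.6 -0.3  0.2] mm turn -0.14 | now [0.5018 0.3107 0.0161] jaw -74.92 tilt x [ 0.0109 -0.0011 -0.9999] F [-0.6  1.1 -0. ] T [ 0.04 -0.    0.01] w 0.0206 t 12.75
```

View pics/b3.png

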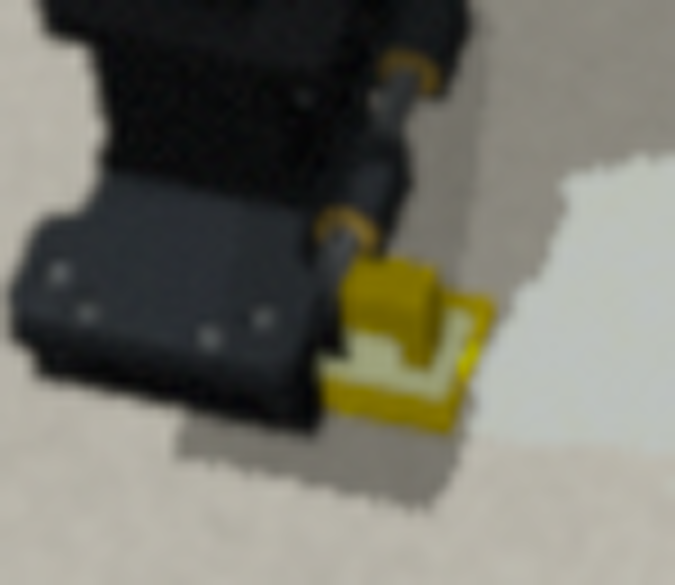

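Opening is 20.6 mm, so the fingers are still closing. Continuing.

```bash
python3 -m jog '[0,0,0,0,1,0,0,0,0,1,0,0,0,0,1,0,0,0,0,1]' 10; python3 - <<'E'
from h import *
go([.5015,.3109,.0145],15.22+90)
E
```

```text
clock: 13.2
eef_pos: [0.5017, 0.3107, 0.0162]
ee_rot: [2.091, 0.273, -2.069]
contact_force: [-0.3, 0.1, 0.7]
grip_width: 0.0142
shift [ 1.7 -0.3  0.2] mm turn -0.14 | now [0.5017 0.3107 0.0162] jaw -74.92 tilt x [ 0.0108 -0.0011 -0.9999] F [-0.3  0.1  0.7] T [ 0.04  0.04 -0.01] w 0.0142 t 13.2
```

Gripped (14.2 mm). Lifting, and refining the face pose from the stored pictures.

```bash
python3 -m jog '[-0.01,0,0,0,1,-0.02,0,0,0,1,-0.04,0,0,0,1,-0.06,0,0,0,1,-0.08,0,0,0,1,-0.10,0,0,0,1,-0.12,0,0,0,1,-0.13,0,0,0,1,-0.135,0,0,0,1,-0.135,0,0,0,1,-0.135,0,0,0,1,-0.135,0,0,0,1]'; python3 - <<'E'
from fit import *
s=ctrl.observe();go([.5,.3,.15],105)
b=ctrl.camera("top")
crop(ctrl.camera("side"),190,250,80,65,9,"b4.png")
def corners(im,box,name):
    x,y,w,h=box;f=8
    c=cv2.resize(im[y:y+h,x:x+w].astype(np.float32),None,fx=f,fy=f,interpolation=cv2.INTER_CUBIC)
    g=c[:,:,1]-.5*(c[:,:,2]+c[:,:,0]);m=(cv2.GaussianBlur(g,(0,0),3)>g.max()*.45).astype(np.uint8)
    cs=max(cv2.findContours(m,0,1)[0],key=cv2.contourArea);M=cv2.moments(cs)
    cen=np.array([M['m10'],M['m01']])/M['m00']
    # quad
    for e in np.arange(.02,.15,.005):
        q=cv2.approxPolyDP(cs,e*cv2.arcLength(cs,True),True)
        if len(q)==4:break
    q=q.reshape(-1,2).astype(float)
    L=[]
    pts=cs.reshape(-1,2).astype(float)
    for i in range(4):
        a,b_=q[i],q[(i+1)%4];d=b_-a;n=np.linalg.norm(d);t=(pts-a)@d/n/n;o=abs((pts-a)@np.array([-d[1],d[0]])/n)
        k=(t>.15)&(t<.85)&(o<8);vx,vy,x0,y0=cv2.fitLine(pts[k].astype(np.float32),2,0,.01,.01).ravel();L.append(np.cross([x0,y0,1],[x0+vx,y0+vy,1]))
    r=[]
    for i in range(4):
        p=np.cross(L[i-1],L[i]);r.append(p[:2]/p[2])
    tr=lambda v:(np.array(v)+.5)/f-.5+[x,y]
    return tr(r)
t=cv2.imread("pics/raw_t3.png")[:,:,::-1];sd=cv2.imread("pics/raw_s3.png")[:,:,::-1]
ct=corners(t,(282,190,40,40),'t');cs_=corners(sd,(268,215,36,28),'s')
print(ct.round(2).tolist(),cs_.round(2).tolist())
# order corners: top image: high end = small row; y+ = left.
def order(c,cam):
    # along axis: projected model corners nearest
    m=[]
    Rz=R.from_rotvec([0,0,.41]).as_matrix();Ry=R.from_rotvec([0,-.35,0]).as_matrix()
    for sx,sy in((1,1),(1,-1),(-1,-1),(-1,1)):
        q=np.array([-45,0,40])+Ry@(np.array([sx*25,sy*10,0])+[45,0,6]);m.append(cam.proj(Rz@(q/1000)+[.5595,.0186,0])[0])
    m=np.array(m);return np.array([c[np.argmin(((c-a)**2).sum(1))] for a in m])
ct=order(ct,T);cs_=order(cs_,S)
def res(p):
    Rz=R.from_rotvec([0,0,p[2]]).as_matrix();Ry=R.from_rotvec([0,-p[3],0]).as_matrix();q=[]
    for sx,sy in((1,1),(1,-1),(-1,-1),(-1,1)):
        l=np.array([-45,0,40])+Ry@(np.array([sx*p[4]*1000,sy*p[5]*1000,0])+[45,0,6]);q.append(Rz@(l/1000)+[p[0],p[1],0])
    q=np.array(q)
    return np.r_[(T.proj(q)-ct).ravel(),(S.proj(q)+p[6:8]-cs_).ravel(),(p[6]+.4)*.5,(p[7]-.9)*.5]
o=least_squares(res,[.56,.0186,.4,.35,.02,.01,-.4,.9]);print(o.x[:2].round(4),np.degrees(o.x[2:4]).round(2),o.x[4:].round(4),o.cost.round(3),o.fun.round(1))
p=o.x;Rz=R.from_rotvec([0,0,p[2]]).as_matrix();Ry=R.from_rotvec([0,-p[3],0]).as_matrix()
print("face centre",Rz@((np.array([-45,0,40])+Ry@np.array([45,0,6]))/1000)+[p[0],p[1],0])
E
```

```text
clock: 14.4
eef_pos: [0.4996, 0.3104, 0.1497]
ee_rot: [2.088, 0.272, -2.071]
contact_force: [0.2, -0.2, -1.1]
grip_width: 0.0137
shift [-0.2 10.2  2.3] mm turn 0.08 | now [0.4996 0.3104 0.1497] jaw -74.92 tilt x [ 0.0087 -0.0022 -1.    ] F [ 0.2 -0.2 -1.1] T [-0.    0.01  0.01] w 0.0137 t 14.4
[[299.98, 197.28], [290.63, 201.23], [300.54, 224.48], [309.19, 220.68]] [[275.03, 222.81], [273.58, 230.16], [296.43, 237.65], [297.28, 230.21]]
[0.559  0.0194] [24.05 21.42] [ 0.0301  0.012  -0.5011  0.8274] 0.746 [-0.2 -0.2  0.  -0.3  0.5  0.1 -0.3  0.3  0.4 -0.3  0.1  0.4 -0.2  0.3
 -0.3 -0.5 -0.1 -0. ]
face centre [0.55415772 0.01722253 0.06201932]
```

View pics/b4.png

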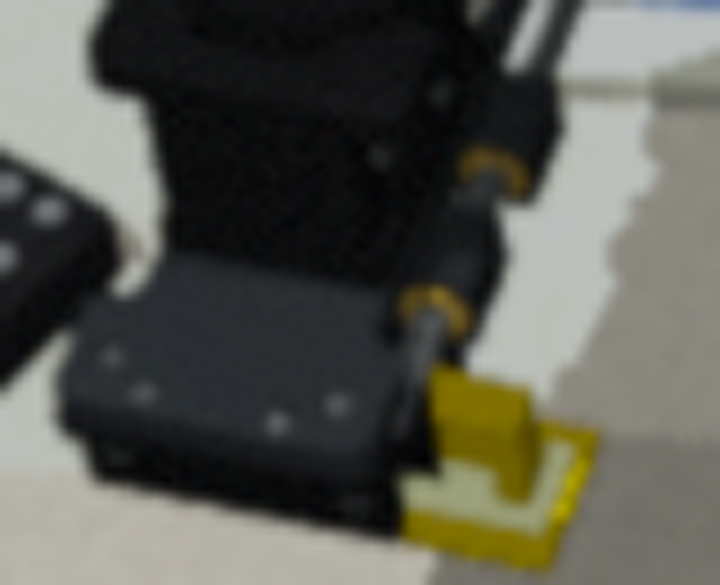

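Face centre is about (0.555, 0.017, 0.062), slope 20–21°. The carrier is held level. Moving over the face.

```bash
python3 - <<'E'
from h import *
go([.5461,.0133,.15],113.2)
E
```

```text
shift [  1.  299.1  32.6] mm turn -8.12 | now [0.4998 0.3105 0.15  ] jaw -74.92 tilt x [ 0.0091 -0.002  -1.    ] F [-0.5 -0.3 -1. ] T [-0.03  0.05 -0.03] w 0.014 t 14.5
```

```bash
python3 -m jog '[0,0.02,0.002,-0.5,1,0,0.05,0.005,-1.5,1,0,0.08,0.009,-2.3,1,0,0.11,0.012,-3,1,0,0.14,0.015,-4,1,0,0.17,0.018,-5,1,0,0.20,0.022,-6,1,0,0.23,0.025,-7,1,0,0.255,0.028,-7.7,1,0,0.275,0.030,-8.1,1,0.001,0.29,0.0315,-8.1,1,0.001,0.297,0.0325,-8.1,1,0.001,0.299,0.0325,-8.1,1,0.001,0.299,0.0325,-8.1,1,0.001,0.299,0.0325,-8.1,1,0.001,0.299,0.0325,-8.1,1]'; python3 - <<'E'
from h import *
go([.5461,.0133,.11],113.2)
a=ctrl.camera("side");crop(a,230,170,100,80,7,"b5.png")
E
```

```text
clock: 16.1
eef_pos: [0.5461, 0.0141, 0.15]
ee_rot: [2.006, 0.407, -1.988]
contact_force: [0.4, -0.4, -1.6]
grip_width: 0.014
shift [40.   0.5  0.6] mm turn 0.03 | now [0.5461 0.0141 0.15  ] jaw -66.77 tilt x [ 0.0092 -0.0018 -1.    ] F [ 0.4 -0.4 -1.6] T [ 0.02  0.07 -0.03] w 0.014 t 16.1
```

View pics/b5.png

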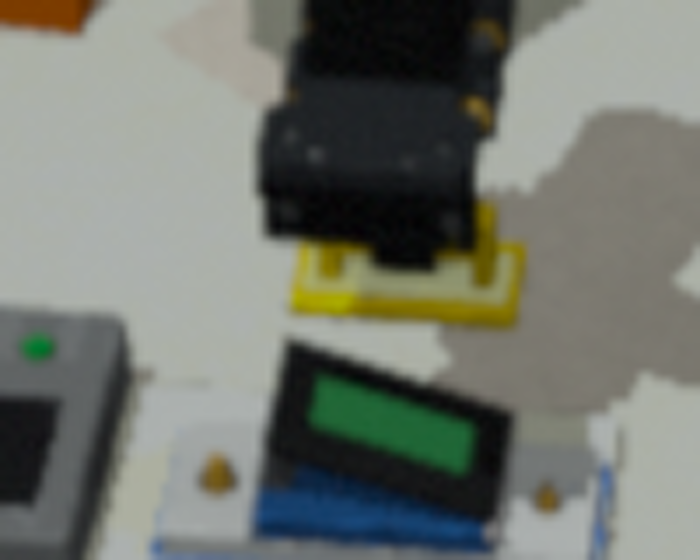

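The finger (405,255) is centred between the handle posts (333 and 487). Lowering to just above contact.

```bash
python3 -m jog '[0.015,0,0,0,1,0.03,0,0,0,1,0.04,0.0005,0.0005,0,1,0.05,0.0005,0.0005,0,1,0.055,0.0005,0.0005,0,1,0.057,0.0005,0.0005,0,1,0.057,0.0005,0.0005,0,1,0.057,0.0005,0.0005,0,1]' 6; python3 - <<'E'
from h import *
go([.5461,.0133,.0754],113.2)
a=ctrl.camera("side");crop(a,240,190,80,60,9,"b6.png")
E
```

```text
clock: 16.95
eef_pos: [0.5469, 0.0132, 0.0936]
ee_rot: [2.007, 0.406, -1.987]
contact_force: [-1.0, 0.7, -1.3]
grip_width: 0.014
shift [18.2 -0.5  0.8] mm turn 0.02 | now [0.5469 0.0132 0.0936] jaw -66.78 tilt x [ 0.0103 -0.0019 -0.9999] F [-1.   0.7 -1.3] T [0.01 0.01 0.01] w 0.014 t 16.95
```

View pics/b6.png

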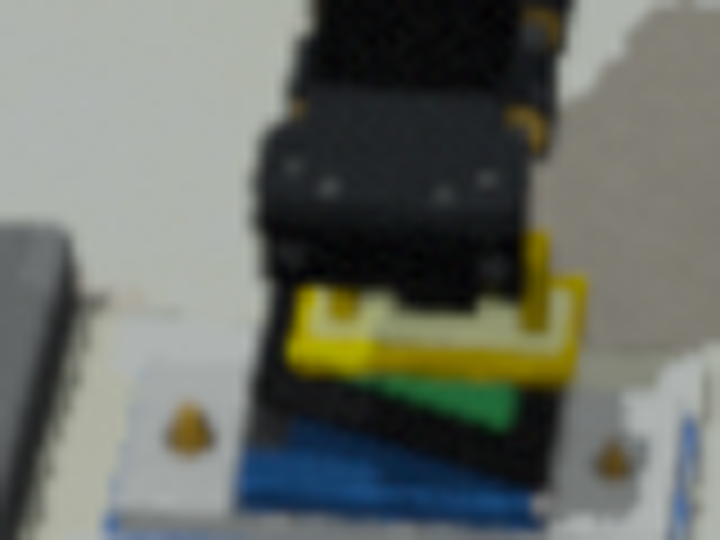

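```bash
python3 -m jog '[0.002,-0.0005,0.001,0,1,0.004,-0.0005,0.001,0,1,0.006,-0.0005,0.001,0,1,0.006,-0.0005,0.001,0,1]'; python3 -m jog '[0.001,0,0,0,1,0.002,0,0,0,1,0.003,0,0,0,1,0.003,0,0,0,1]'; python3 - <<'E'
from h import *
go([.5461,.0133,.0754],113.2)
a=ctrl.camera("side");crop(a,240,190,80,60,9,"b7.png")
E
```

```text
clock: 17.4
eef_pos: [0.5456, 0.0131, 0.0876]
ee_rot: [2.006, 0.406, -1.987]
contact_force: [-1.2, -0.7, -0.3]
grip_width: 0.0141
clock: 17.8
eef_pos: [0.5454, 0.013, 0.0844]
ee_rot: [2.005, 0.406, -1.988]
contact_force: [-3.5, -2.0, 1.7]
grip_width: 0.0137
shift [ 9.  -0.1 -0.7] mm turn 0.03 | now [0.5454 0.013  0.0844] jaw -66.77 tilt x [ 0.0091 -0.0025 -1.    ] F [-3.5 -2.   1.7] T [-0.21  0.46 -0.02] w 0.0137 t 17.8
```

View pics/b7.png

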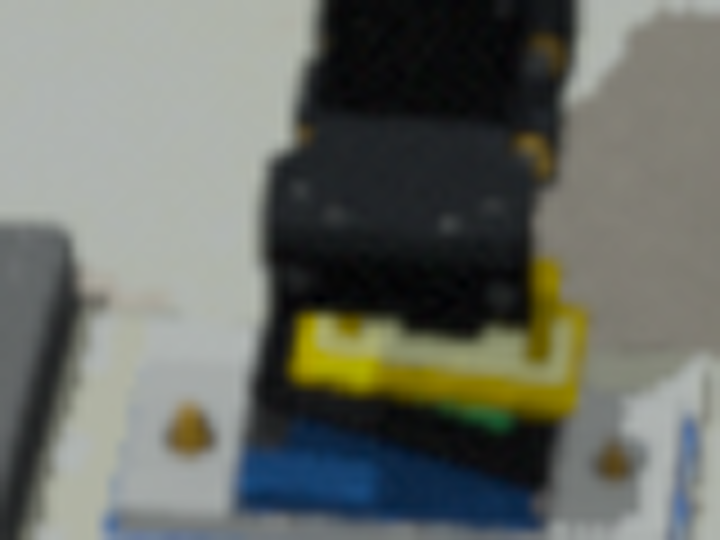

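The carrier has begun to pivot in the grip; forces are small. Continuing in small steps.

```bash
python3 -m jog '[0.001,0,-0.0005,0,1,0.002,0,-0.0005,0,1,0.003,0,-0.0005,0,1,0.003,0,-0.0005,0,1]'; python3 -m jog '[0.001,0,0,0,1,0.002,0,0,0,1,0.003,0,0,0,1,0.003,0,0,0,1]'; python3 - <<'E'
from h import *
go([.5461,.0133,.0754],113.2)
a=ctrl.camera("side");crop(a,240,190,80,60,9,"b8.png")
E
```

```text
clock: 18.25
eef_pos: [0.5461, 0.0133, 0.0812]
ee_rot: [2.006, 0.406, -1.988]
contact_force: [-1.5, -0.1, 1.1]
grip_width: 0.0143
clock: 18.65
eef_pos: [0.5461, 0.0133, 0.078]
ee_rot: [2.006, 0.406, -1.987]
contact_force: [-1.0, -0.8, -0.2]
grip_width: 0.0139
shift [2.6 0.  0.1] mm turn 0.02 | now [0.5461 0.0133 0.078 ] jaw -66.78 tilt x [ 0.0099 -0.002  -0.9999] F [-1.  -0.8 -0.2] T [-0.1   0.15  0.03] w 0.0139 t 18.65
```

View pics/b8.png

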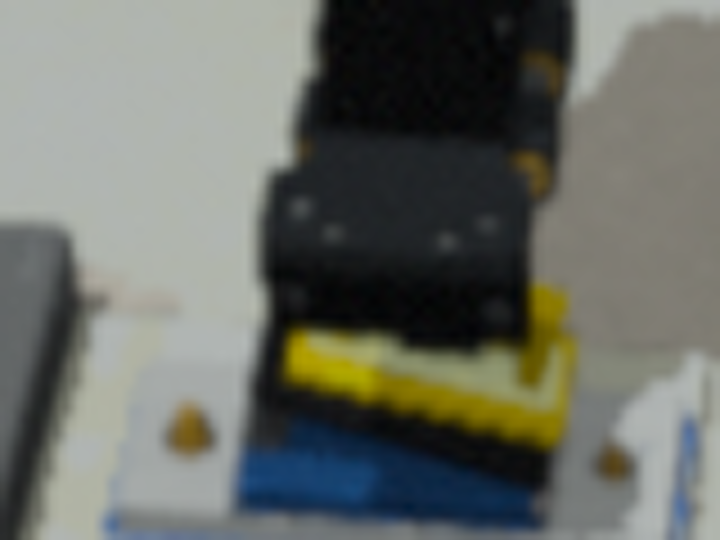

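Nearly flush. A few more fine steps until the force rises.

```bash
python3 -m jog '[0.001,0,0,0,1,0.0015,0,0,0,1,0.0015,0,0,0,1]'; python3 -m jog '[0.0005,0,0,0,1,0.001,0,0,0,1,0.001,0,0,0,1]';  python3 - <<'E'
from h import *
go([.5461,.0133,.0754],113.2)
a=ctrl.camera("side");crop(a,240,190,80,60,9,"b9.png")
E
```

```text
clock: 19.0
eef_pos: [0.5463, 0.0134, 0.0765]
ee_rot: [2.007, 0.406, -1.987]
contact_force: [-1.9, -0.1, 0.5]
grip_width: 0.0139
clock: 19.3
eef_pos: [0.5463, 0.0134, 0.0754]
ee_rot: [2.007, 0.406, -1.987]
contact_force: [-1.1, -0.8, 1.2]
grip_width: 0.014
shift [0.  0.  0.2] mm turn 0.02 | now [0.5463 0.0134 0.0754] jaw -66.78 tilt x [ 0.0103 -0.0018 -0.9999] F [-1.1 -0.8  1.2] T [-0.13  0.25 -0.01] w 0.014 t 19.3
```

View pics/b9.png

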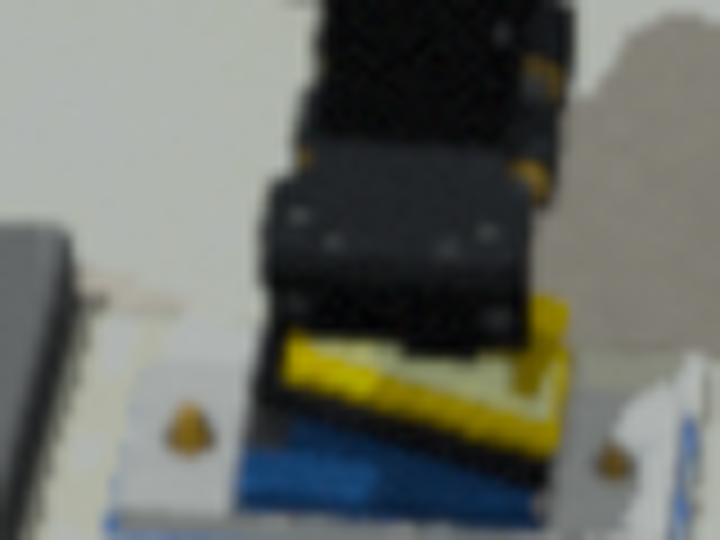

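```bash
for i in 1 2; do python3 -m jog '[0.0005,0,0,0,1,0.0007,0,0,0,1,0.0007,0,0,0,1]'; done; python3 - <<'E'
from h import *
go([.5461,.0133,.0754],113.2)
a=ctrl.camera("side");crop(a,240,190,80,60,9,"b10.png");cv2.imwrite("pics/raw_s10.png",a[:,:,::-1])
E
```

```text
clock: 19.65
eef_pos: [0.5463, 0.0134, 0.0747]
ee_rot: [2.007, 0.406, -1.987]
contact_force: [-1.8, -1.6, 0.1]
grip_width: 0.0142
clock: 19.95
eef_pos: [0.5463, 0.0134, 0.0742]
ee_rot: [2.007, 0.406, -1.987]
contact_force: [-2.7, -1.3, 2.5]
grip_width: 0.0138
shift [-1.2 -0.   0.2] mm turn 0.01 | now [0.5463 0.0134 0.0742] jaw -66.79 tilt x [ 0.0103 -0.0018 -0.9999] F [-2.7 -1.3  2.5] T [-0.09  0.44  0.05] w 0.0138 t 19.95
```

View pics/b10.png

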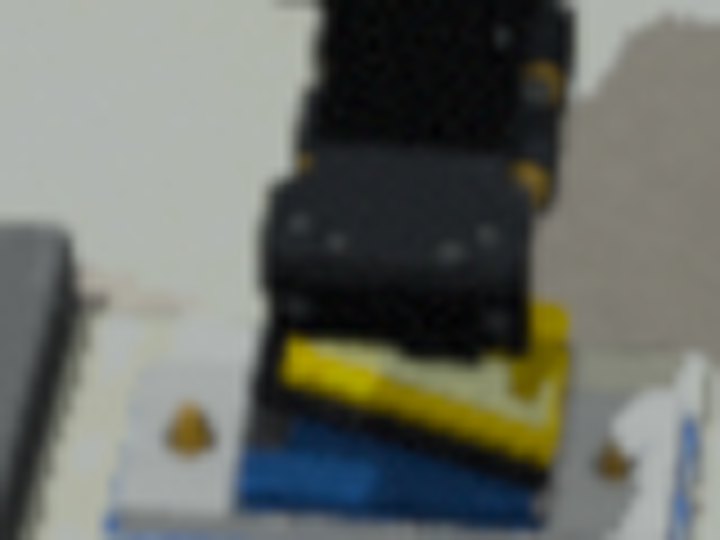

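Force on the carrier is now about 4–5 N net of its weight. I'll overlay the predicted flush, centred carrier to check centring.

```bash
cat > ov.py <<'E'
from h import *
import sys
S=Cam("side")
fc=np.array([.5548,.0170,.0618]);yaw=np.radians(float(sys.argv[2]));tilt=np.radians(float(sys.argv[3]));dx=float(sys.argv[4]);out=sys.argv[5];off=np.array([-.45,.85])
M=R.from_rotvec([0,0,yaw]).as_matrix()@R.from_rotvec([0,-tilt,0]).as_matrix()
im=cv2.imread(sys.argv[1]);x0,y0,w,h,f=235,185,95,70,8
b=cv2.resize(im[y0:y0+h,x0:x0+w],None,fx=f,fy=f,interpolation=cv2.INTER_CUBIC)
def dr(L,c):
    q=(M@(np.array(L,float)/1000).T).T+fc
    uv=((S.proj(q)+off+.5-[x0,y0])*f-.5).astype(np.int32);cv2.polylines(b,[uv.reshape(-1,1,2)],True,c,1)
rect=lambda a,e,z,d=0:[(a+d,e,z),(a+d,-e,z),(-a+d,-e,z),(-a+d,e,z)]
dr(rect(45,28,0),(255,0,255));dr(rect(45,28,-6),(255,0,255))
dr(rect(40,20,0,dx),(0,0,255));dr(rect(40,20,6,dx),(0,0,255));dr(rect(31,7,36,dx),(0,255,0))
cv2.imwrite("pics/"+out,b)
E
python3 ov.py pics/raw_s10.png 23.2 20.7 0 o10.png
```

```text
(no output)
```

View pics/o10.png

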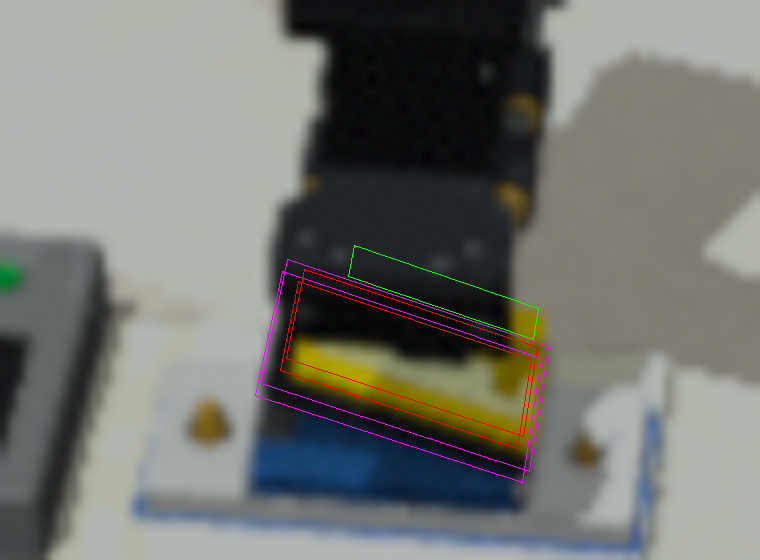

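```bash
python3 - <<'E'
import cv2,numpy as np
x0,y0,w,h,f=264,216,44,32,14
o=[]
for n in("raw_s3","raw_s10"):
    a=cv2.imread(f"pics/{n}.png")[y0:y0+h,x0:x0+w]
    a=cv2.resize(a,None,fx=f,fy=f,interpolation=cv2.INTER_LANCZOS4)
    a=np.clip((a/255.)**.6*255,0,255).astype(np.uint8)
    for i in range(0,w,4):cv2.line(a,(i*f+7,0),(i*f+7,4 if i%8 else 10),(0,0,255),1)
    for i in range(0,h,4):cv2.line(a,(0,i*f+7),(4 if i%8 else 10,i*f+7),(0,0,255),1)
    cv2.imwrite(f"pics/z_{n}.png",a)
E
```

```text
(no output)
```

View pics/z_raw_s3.png

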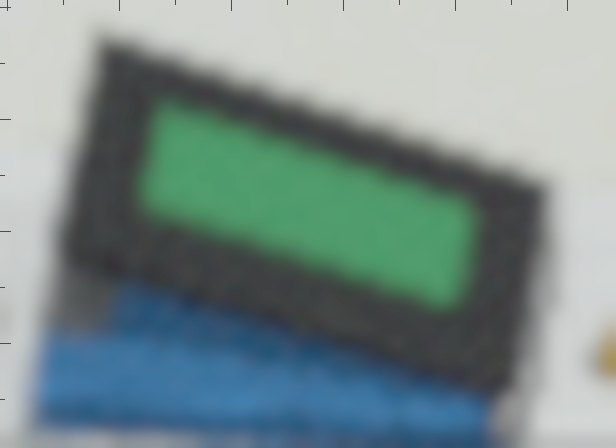

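View pics/z_raw_s10.png

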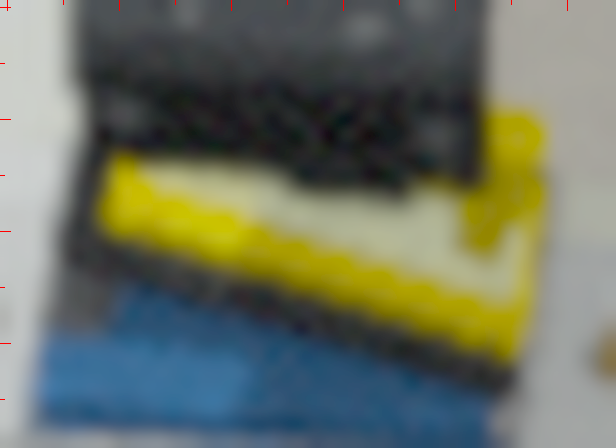

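```bash
cat > m.py <<'E'
from h import *
S=Cam("side")
z=lambda a:(np.array(a)+.5)/14-.5+[264,216]
# face corner observations (s3)
F={(45,-28,0):(105,40),(-45,-28,0):(545,187),(-45,28,-6):(503,390),(45,28,-6):(64,260)}
W={(30,12,0):(140,212),(30,-12,0):(160,103),(-30,-12,0):(478,205),(-30,12,0):(455,308)}
yaw0,t0=np.radians(23.2),np.radians(20.7)
def M(y,t):return R.from_rotvec([0,0,y]).as_matrix()@R.from_rotvec([0,-t,0]).as_matrix()
def P(fc,y,t,l):return S.proj(M(y,t)@(np.array(l,float)/1000)+fc)[0]
obs={**F,**W}
# fit image offset + yaw + tilt with face centre fixed
def r(p):return np.r_[np.concatenate([P(np.array([.5548,.0170,.0618]),p[2],p[3],l)+p[:2]-z(o) for l,o in obs.items()]),(p[2]-yaw0)*20]
o=least_squares(r,[-.4,.8,yaw0,t0],loss='soft_l1');print("off",o.x[:2].round(2),np.degrees(o.x[2:]).round(2),o.fun.round(1))
off,y,t=o.x[:2],o.x[2],o.x[3];fc=np.array([.5548,.0170,.0618])
def car(C,img=True):
    # solve carrier (dx,dy) on face flush, and alternative with dz free / pitch
    def g(p,full):
        q=R.from_rotvec([0,0,p[3]]).as_matrix()@R.from_rotvec([0,-p[4],0]).as_matrix()
        return np.concatenate([P(fc,y,t,q@np.array(l,float)+[p[0],p[1],p[2]])+off-z(c) for l,c in C.items()]+[np.array([p[2]*full[0],p[3]*full[1],p[4]*full[2]])])
    for full in((100,100,100),(100,100,3),(100,5,3)):
        s=least_squares(g,[0,0,0,0,0],args=(full,),loss='soft_l1');print("car dx,dy,dz mm",s.x[:3].round(2),"yaw,pitch deg",np.degrees(s.x[3:]).round(2),s.cost.round(2),s.fun[:-3].round(1))
if __name__=="__main__":
    car({(40,20,0):(100,234),(-40,20,0):(517,361),(-40,-20,6):(548,178),(-31,-7,36):(543,107)})
E
python3 m.py
```

```text
off [-0.33  1.1 ] [23.87 20.85] [-0.5 -1.   0.6 -0.8  0.7  1.7 -1.3  0.2  0.4 -0.5  0.2  0.6 -0.6  0.5
  0.1 -0.2  0.2]
car dx,dy,dz mm [-2.23  0.56  0.  ] yaw,pitch deg [ 0.09 -0.1 ] 0.48 [-0.1 -0.6 -0.2 -0.2 -0.1  0.3  0.5  0.4]
car dx,dy,dz mm [-2.46  1.26 -0.  ] yaw,pitch deg [ 0.01 -2.42] 0.12 [-0.2  0.   0.  -0.3  0.   0.1  0.1  0.2]
car dx,dy,dz mm [-2.41  1.27 -0.  ] yaw,pitch deg [ 0.36 -2.11] 0.11 [-0.2  0.   0.  -0.3 -0.   0.1  0.2  0.2]
```

The hinge has not moved (face edge unchanged from before to after). The carrier's edge is parallel to the face but sits about 2 mm low on the slope. I'll lift slightly, shift up and press again.

```bash
python3 -m jog '[-0.002,0,0,0,1,-0.005,0.0005,-0.001,0,1,-0.007,0.0005,-0.002,0,1,-0.007,0.0005,-0.002,0,1,-0.007,0.0005,-0.002,0,1]'; python3 - <<'E'
from h import *
go([.5461+.0017,.0133+.0003,.0749],113.2)
a=ctrl.camera("side");cv2.imwrite("pics/raw_s11.png",a[:,:,::-1])
x0,y0,w,h,f=264,212,44,36,14
c=cv2.resize(a[y0:y0+h,x0:x0+w],None,fx=f,fy=f,interpolation=cv2.INTER_LANCZOS4);c=np.clip((c/255.)**.6*255,0,255).astype(np.uint8);cv2.imwrite("pics/c11.png",c[:,:,::-1])
E
```

```text
clock: 20.5
eef_pos: [0.5484, 0.0138, 0.0812]
ee_rot: [2.007, 0.406, -1.987]
contact_force: [0.3, 0.2, -0.1]
grip_width: 0.0144
shift [ 6.3 -0.1  0.7] mm turn 0.02 | now [0.5484 0.0138 0.0812] jaw -66.78 tilt x [ 0.0106 -0.0018 -0.9999] F [ 0.3  0.2 -0.1] T [ 0.06  0.01 -0.  ] w 0.0144 t 20.5
```

View pics/c11.png

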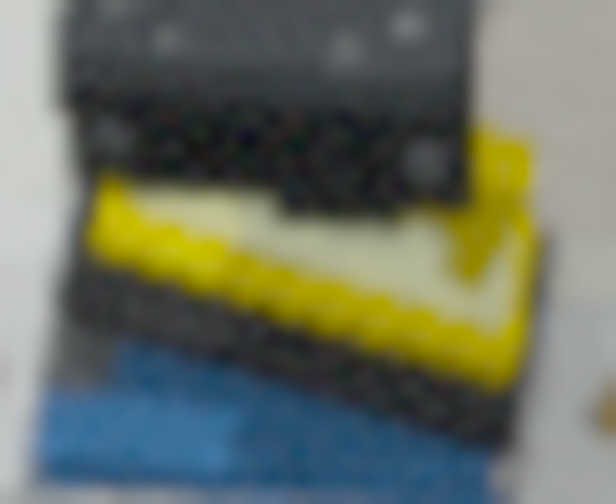

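```bash
python3 -m jog '[0.002,0,0,0,1,0.004,0,0,0,1,0.005,0,0,0,1,0.005,0,0,0,1,0.005,0,0,0,1]'; for i in 1 2; do python3 -m jog '[0.0005,0,0,0,1,0.0008,0,0,0,1,0.0008,0,0,0,1]'; done
```

```text
clock: 21.05
eef_pos: [0.5483, 0.0138, 0.076]
ee_rot: [2.007, 0.406, -1.987]
contact_force: [-0.1, -0.4, -0.7]
grip_width: 0.0141
clock: 21.35
eef_pos: [0.5483, 0.0138, 0.0752]
ee_rot: [2.007, 0.406, -1.987]
contact_force: [-0.3, 0.5, -1.0]
grip_width: 0.0142
clock: 21.65
eef_pos: [0.5484, 0.0137, 0.0749]
ee_rot: [2.007, 0.406, -1.987]
contact_force: [-2.0, -0.4, 3.1]
grip_width: 0.014
```

```bash
python3 -m jog '[0.0004,0,0,0,1,0.0005,0,0,0,1,0.0005,0,0,0,1,0.0005,0,0,0,1]'; python3 - <<'E'
from h import *
go([.5484,.0137,.0749],113.2)
a=ctrl.camera("side");b=ctrl.camera("top");cv2.imwrite("pics/raw_s12.png",a[:,:,::-1]);go([.5484,.0137,.0749],113.2)
x0,y0,w,h,f=264,216,44,32,14
c=cv2.resize(a[y0:y0+h,x0:x0+w],None,fx=f,fy=f,interpolation=cv2.INTER_LANCZOS4);c=np.clip((c/255.)**.6*255,0,255).astype(np.uint8);cv2.imwrite("pics/c12.png",c[:,:,::-1])
crop(b,250,130,110,120,5,"t12.png")
E
```

```text
clock: 22.05
eef_pos: [0.5485, 0.0137, 0.0749]
ee_rot: [2.007, 0.406, -1.987]
contact_force: [-3.5, 0.0, 4.8]
grip_width: 0.0139
shift [-0.  -0.   0.1] mm turn 0.02 | now [0.5485 0.0137 0.0749] jaw -66.78 tilt x [ 0.0102 -0.0019 -0.9999] F [-3.5  0.   4.8] T [ 0.06  0.62 -0.03] w 0.0139 t 22.05
shift [-0.  -0.1  0.1] mm turn 0.02 | now [0.5485 0.0137 0.0749] jaw -66.78 tilt x [ 0.0102 -0.0019 -0.9999] F [-3.4 -0.2  6.7] T [ 0.06  0.59 -0.01] w 0.0142 t 22.15
```

View pics/c12.png

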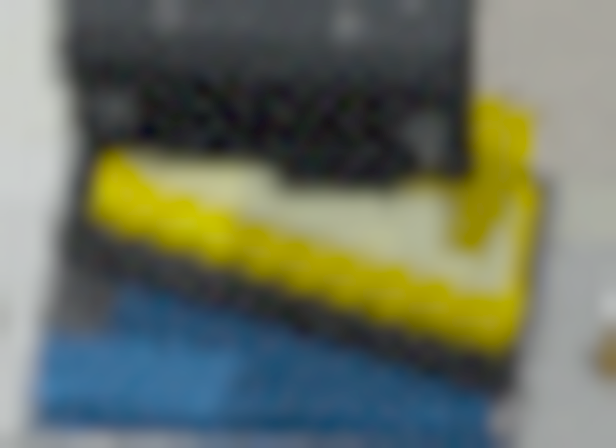

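View pics/t12.png

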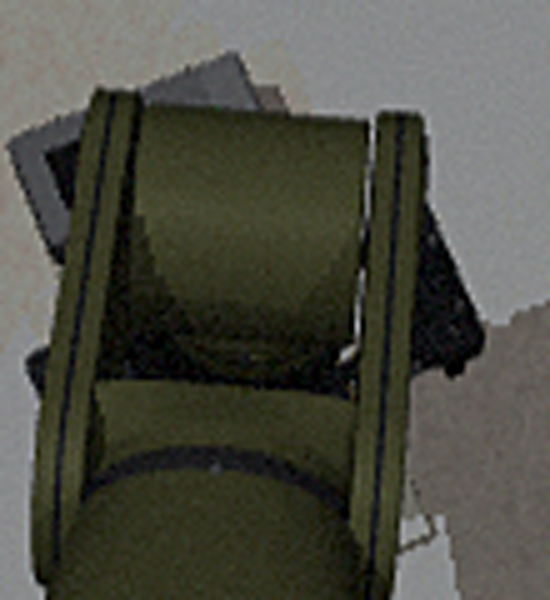

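```bash
python3 - <<'E'
from m import *
car({(40,20,0):(89,229),(-40,20,0):(507,354),(-40,-20,6):(537,175),(-31,-7,36):(534,102)})
E
```

```text
off [-0.33  1.1 ] [23.87 20.85] [-0.5 -1.   0.6 -0.8  0.7  1.7 -1.3  0.2  0.4 -0.5  0.2  0.6 -0.6  0.5
  0.1 -0.2  0.2]
car dx,dy,dz mm [-0.17  0.15  0.  ] yaw,pitch deg [ 0.09 -0.09] 0.39 [-0.  -0.6 -0.2 -0.  -0.1  0.2  0.4  0.4]
car dx,dy,dz mm [-0.41  0.83 -0.  ] yaw,pitch deg [ 0.01 -2.31] 0.06 [-0.2 -0.   0.  -0.2  0.1  0.   0.1  0.2]
car dx,dy,dz mm [-0.35  0.85 -0.  ] yaw,pitch deg [ 0.46 -1.91] 0.05 [-0.1  0.   0.  -0.2  0.  -0.   0.1  0.2]
```

The carrier is centred to about 1 mm and parallel to the face edge, and the hinge is unmoved. One last settled reading and view, then hand in.

```bash
python3 -m jog '[0.0003,0,0,0,1,0.0003,0,0,0,1,0.0003,0,0,0,1,0.0003,0,0,0,1,0.0003,0,0,0,1]'; python3 - <<'E'
from h import *
a=ctrl.camera("side");go([.5484,.0137,.0749],113.2)
crop(a,210,190,120,80,6,"f.png")
E
```

```text
clock: 22.65
eef_pos: [0.5485, 0.0137, 0.0749]
ee_rot: [2.007, 0.406, -1.987]
contact_force: [-3.2, -1.6, 4.7]
grip_width: 0.014
shift [-0.  -0.1  0.1] mm turn 0.02 | now [0.5485 0.0137 0.0749] jaw -66.78 tilt x [ 0.0101 -0.0019 -0.9999] F [-3.9 -0.5  4.8] T [ 0.03  0.66 -0.  ] w 0.0142 t 22.7
```

View pics/f.png

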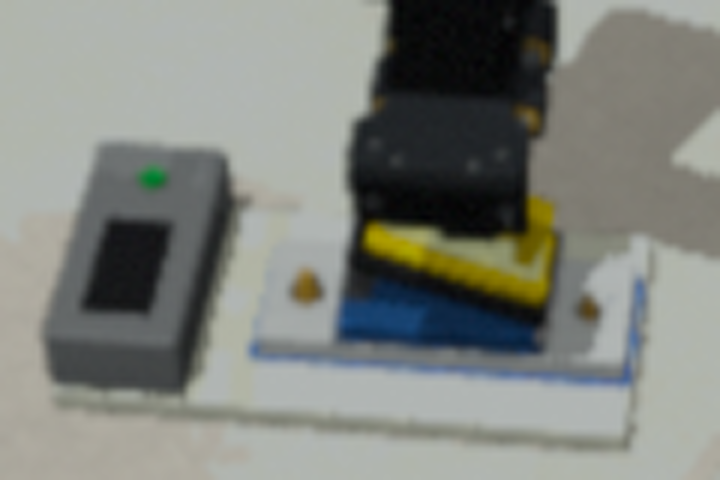

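The stage is still seated, pegs showing at (305,285) and (588,308). The carrier lies parallel and centred on the face with a stable press of about 6–7 N. Handing in.

```bash
python3 -c "
from rig import ctrl
print(ctrl.finish_job())"
```

```text
the job is handed in; nothing more can be done
None
```

I seated the stage on both pegs and let go of it, then gripped the carrier by its handle and pressed it onto the sloped face. I handed the job in at about 22.7 s, still gripping and pressing.

- **Tilting the carrier:** the moves can't tilt the tool, so I let the carrier pivot in a light 6 N grip as it touched the face. My first press sat about 2 mm low on the slope, so I lifted it slightly, shifted it up and pressed again.
- **Stage:** after release, the picture fit put its underside at 13–14 mm (nominal 14). Both peg tips still show through the holes in the last picture.
- **Carrier:** it is centred to about 1 mm. The press is steady at about 6–7 N including the carrier's weight, roughly square to the face. The grip is still closed on the 14 mm handle, and the hinge did not visibly move.
- **Check that disagreed:** one variant of the carrier fit suggested up to 2° less tilt than the face. The carrier's edge runs parallel to the face's edge in the side view, and the force rose sharply on contact. I took it as flush with the fit at its noise limit, but could not confirm flushness more finely than that.
- **Not checked:** the top camera could not see the carrier at the end because the arm was in the way. I did not re-check the other items; nothing suggested they were touched.

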